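# Unstack the stamping dies into their trays

## Robot

A 6-joint arm with a two-finger parallel gripper is mounted at the origin on a cart in front of the work surface, level with it; the furniture and walls round the work are solid. World frame = base frame: x ahead of the robot, y to its left, z up, the work surface at z = 0. Lengths are in m, angles in degrees, forces in N, time in s.
With the tool pointing down it reaches from about 0.35 to 0.875 m from the base axis. Payload 4.2 kg.
Tool frame: the origin (TCP) lies between the finger pads; the fingertips stand 14 mm ahead of it and the grasp point (between the pads) lies 5 mm behind it; z points along the fingers, y is the line along which they close (so a half turn about z gives the same grasp; the last joint's range is limited). The gripper opens to 87 mm and grips with 3 to 60 N. Pads are 19 mm wide; open, the fingers measure 117 mm over their backs; the gripper's body (75 mm by 190 mm) begins 51 mm behind the grasp point.
Start: joints at [-49.756, 22.042, 0.453, 0, -68.411, -14.817], TCP at [0.268, -0.564, 0.237] pointing down, gripper open.
Joint ranges: [-179.83, 179.83], [-69.29, 118.12], [-61.27, 80.66], [-181.25, 117.63], [-171.15, -9.14], [-177.46, 177.46]. Speed limits (degrees/s): [159.86, 159.86, 180, 180, 180, 180].

## Interface

Orientations are given as a 3x3 rotation matrix whose columns are the frame's x, y, z axes.
In Python, from station import * gives the robot as it stands. The module is installed in compiled form; this text tells all that it offers.
- The arm moves only by the tool play_rows, never from a script. Its argument "steps" is a list of rows, each an object of numbers: "ax", "ay", "az": the turn, a rotation vector about the tool's x, y, z in degrees; "dx", "dy", "dz": the shift along the tool's x, y, z in mm; "claw": the finger opening in mm, from 0 to 87. A call has 1 to 20 rows; each row shifts and turns the commanded pose from where the row before left it, along the tool's axes as they then stand; what a row does not reach is not made up. A row lasts 1/10 s, in which the tool goes at most 50 mm and 8.59 degrees, less where a joint would pass 70% of its speed; a pose out of reach is approached as far as the arm can. A call with a gripper value outside its range is refused whole. The fingers move at their own pace and stop on an object; the grip force is fixed at half the most. Time passes only in rows, so rows that do not move let the fingers close. It gives the time, the measured TCP pose, the force, the opening and the grip force at its end, in the units of the state.
- sense(): the state, without advancing time (a new reading comes with each control period).
- capture(name): name is "side" or "top" or "wrist"; returns a dict with "frame" (480x640x3 uint8, blue, green, red), "range_z" (480x640 float32, m along the optical axis (not along the pixel's ray), 0 where there is no reading), "fx", "fy", "cx", "cy" (pixels), "xyz" and "rotation" of the camera in the world. Camera axes: x right, y down, z forward; pixel columns grow to the right and rows downward; lengths in m; the calibration is good to about 2 mm. A picture is of the moment at which its call begins.
- finish_job(): hands the job in; it is judged then, once.
The state is a dict: "time_s": time; "joints": joint angles; "joint_velocities": joint speeds; "effort": joint torques, N m; "tcp_pos": TCP position; "ee_rot": TCP orientation; "wrist_force": force on the tool from outside, world axes, zero at the start; "moment": the same for the moment, N m; "gripper_width": opening from 0.0 (shut) to 1.0 (fully open); "gripper_force": force on a finger pad.
Only numpy, scipy, OpenCV 4.12 (cv2) and the standard library are available. Lean on these libraries where they do the work, as an engineer would, in place of code of your own. Each camera call takes 0.05 s, during which the arm holds its last target. There are 200 camera calls.

## Task

Take the stack of stamping dies apart from the top down, setting each thing in its own place before you take the next: the loupe upright on the cork mat, then the copper die in the small red tray, the brass die in the middle-sized green tray and the steel die in the large blue tray. Each die must lie flat inside the corner lips of its tray, face up. Tip nothing over, and leave the brass drift and the oil bottle standing where they are.

Things in the scene. Friction and masses are not known exactly. Their poses are not given: they have to be found in the camera images.
- loupe: Black eye loupe standing on its wide end, 37 mm diameter at the foot, narrower above, 28 mm high, about 0.03 kg; at the start on top of the stack. Origin: centre of its underside, z up.
- copper_die: Loose stamping die, a plain block 54 x 40 mm, 18 mm thick, straight sides: a copper (reddish) plate on an aluminium block, about 0.18 kg. Starts third from below in the stack, under the loupe, on the brass die. Origin: centre of its underside; x along its long side, y across the short side (grasp here), z up.
- brass_die: Loose stamping die, a plain block 70 x 52 mm, 18 mm thick, straight sides: a brass (yellow) plate on an aluminium block, about 0.3 kg. Starts second from below, on the steel die, under the copper die. Origin: centre of its underside; x along its long side, y across the short side (grasp here), z up.
- steel_die: Loose stamping die, a plain block 86 x 66 mm, 18 mm thick, straight sides: a steel (grey) plate on an aluminium block, about 0.45 kg. Starts at the bottom of the stack, on the bench. The stacked dies lie square on one another within 5 degrees and 3 mm. Origin: centre of its underside; x along its long side, y across the short side (grasp here), z up.
- cork_mat: Round fixed cork mat, 64 mm diameter, 4 mm thick, the loupe's place. Origin: centre of its underside, at bench height, z up.
- red_tray: Fixed shallow tray, dark wood, red liner, for the copper die: outside 78 x 64 mm, floor 3 mm above the bench, 70 x 56 mm inside the lips (8 mm free on each side of the die). Lips only at the corners, 16 mm along each side, 4 mm thick, tops 7 mm above the bench; sides open between for fingers. Origin: centre of its underside, at bench height; x along its long side, y across, z up.
- green_tray: Fixed shallow tray, dark wood, green liner, for the brass die: outside 94 x 76 mm, floor 3 mm above the bench, 86 x 68 mm inside the lips (8 mm free on each side of the die). Lips only at the corners, 16 mm along each side, 4 mm thick, tops 7 mm above the bench; sides open between for fingers. Origin: centre of its underside, at bench height; x along its long side, y across, z up.
- blue_tray: Fixed shallow tray, dark wood, blue liner, for the steel die: outside 110 x 90 mm, floor 3 mm above the bench, 102 x 82 mm inside the lips (8 mm free on each side of the die). Lips only at the corners, 16 mm along each side, 4 mm thick, tops 7 mm above the bench; sides open between for fingers. Origin: centre of its underside, at bench height; x along its long side, y across, z up.
- drift: Brown brass drift (a bystander) standing loose on its wide foot, 28 mm diameter, 70 mm high, near the middle of the work. Origin: centre of its underside.
- oil_bottle: Cream oil bottle with a red spout (a bystander), standing loose, 41 mm diameter, 116 mm high. Origin: centre of its underside.
Things that resemble listed ones, but are neither listed nor needed, are in the scene too. What is shaped like the brass_die but pink is not meant.

How it is judged:
By the outcome, as a careful person would: the job done as asked, in the order asked, and still so for the second after the job is handed in, with the robot touching nothing.
It also fails if it takes over 106 s, if anything falls off the work surface, if the arm or the gripper's body presses on something with over 40 N, if the wrist force passes 120 N, or if a joint passes its speed limit or range.

## Working session

There is one attempt and no reset: what is moved stays moved. The work goes in short steps, Python scripts to look and compute and a tool call to move; the robot and the scene stay as the last step left them, time stands still between calls to the robot, and variables do not carry over. Pictures are saved under pics/ and viewed, at most 14 in all, crops included, and the job is handed in when it is done.

Besides the shell and the picture viewer there is one more tool, called after ">>>" in YAML: its name, and indented under it one key for each argument. play_rows: Moves the arm, as the interface text tells. Its arguments: {"type":"object","properties":{"steps":{"type":"array"}},"required":["steps"]}

```bash
mkdir -p pics; cat > h.py <<'E'
from station import *
import numpy as np, cv2, pickle
def grab(n,tag):
    c=capture(n); pickle.dump(c,open(f'{tag}.pkl','wb')); cv2.imwrite(f'pics/{tag}.png',c['frame']); return c
def ray(c,u,v):
    d=np.array([(u-c['cx'])/c['fx'],(v-c['cy'])/c['fy'],1.]); return np.array(c['xyz']),np.array(c['rotation'])@d
def onplane(c,u,v,z):
    o,d=ray(c,u,v); return o+d*(z-o[2])/d[2]
def cloud(c):
    v,u=np.mgrid[0:480,0:640]; z=c['range_z']
    p=np.stack([(u-c['cx'])/c['fx']*z,(v-c['cy'])/c['fy']*z,z],-1)
    return p@np.array(c['rotation']).T+np.array(c['xyz'])
E
python3 - <<'E'
from h import *
for n in ('top','side','wrist'):
    c=grab(n,n+'0'); print(n,np.round(c['xyz'],3),np.round(c['rotation'],3).tolist(),c['fx'],c['cx'],c['cy'])
s=sense(); print(s['time_s'],s['tcp_pos'],np.round(s['ee_rot'],4).tolist(),s['gripper_width'])
E
```

```text
top [ 0.347 -0.218  1.206] [[0.01, -0.992, 0.128], [-1.0, -0.009, 0.011], [-0.01, -0.128, -0.992]] 619.114141791229 318.69218309705 240.36092307014582
side [0.517 0.637 0.591] [[-1.0, 0.002, -0.013], [0.012, 0.529, -0.849], [0.006, -0.849, -0.529]] 569.5481708605279 313.14216776135936 245.24500567088967
wrist [ 0.203 -0.595  0.384] [[-0.429, 0.872, 0.238], [0.903, 0.413, 0.114], [0.001, 0.263, -0.965]] 363.6152246146702 319.14065006385874 230.00668413020864
0.15 [ 0.26819347 -0.56404807  0.23571785] [[-0.9032, -0.4293, -0.0008], [-0.4293, 0.9032, 0.0015], [0.0001, 0.0017, -1.0]] 0.9982427963101385
```

View pics/top0.png

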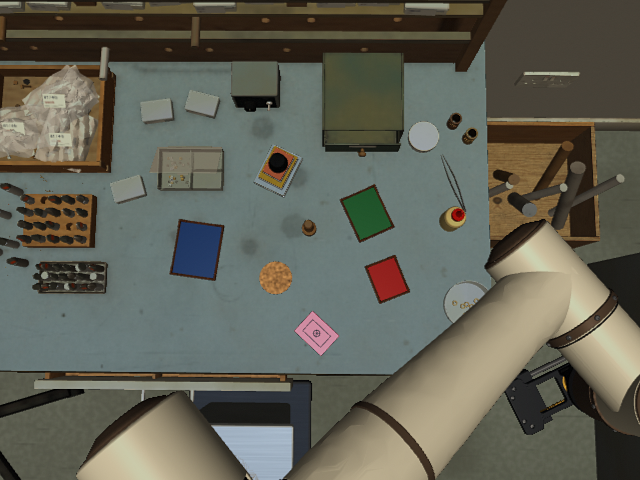

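View pics/side0.png

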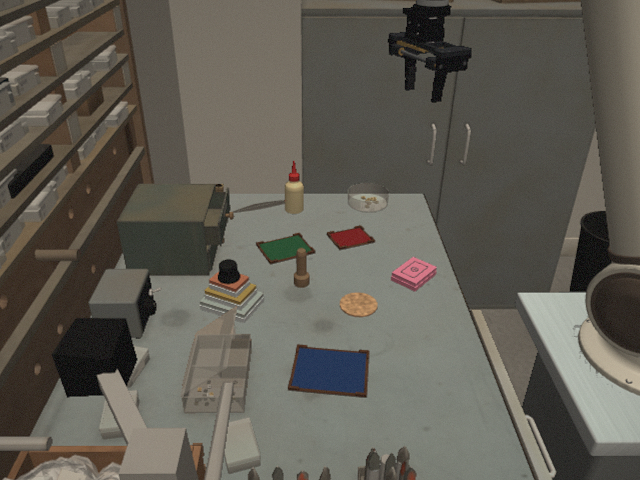

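The top view shows the stack at (278,165) with the loupe on top. The cork mat is at (276,277), and the trays are red (387,279), green (367,213) and blue (197,250). The drift is at (309,228) and the oil bottle at (455,218). The pink block at (317,333) is the decoy; the brass die is the yellow layer inside the stack. The side view shows the stack at (231,290), beside a clear box with a raised lid at (218,330).

```bash
cat > m.py <<'E'
from h import *
def mask(c,lo,hi,box):
    h=cv2.cvtColor(c['frame'],cv2.COLOR_BGR2HSV); m=cv2.inRange(h,lo,hi); k=np.zeros_like(m); u0,v0,u1,v1=box; k[v0:v1,u0:u1]=255
    return m&k
def big(m):
    cs,_=cv2.findContours(m,cv2.RETR_EXTERNAL,cv2.CHAIN_APPROX_NONE); return max(cs,key=cv2.contourArea)
def rect(c,m,z):
    k=big(m)[:,0,:].astype(float); p=np.array([onplane(c,u,v,z)[:2] for u,v in k])*1000
    (x,y),(w,h),a=cv2.minAreaRect(p.astype(np.float32))
    if w<h: w,h,a=h,w,a+90
    return round(x,1),round(y,1),round(w,1),round(h,1),round((a+90)%180-90,1)
def tri(c1,p1,c2,p2):
    o1,d1=ray(c1,*p1);o2,d2=ray(c2,*p2)
    t,_,_,_=np.linalg.lstsq(np.c_[d1,-d2],o2-o1,rcond=None); a=o1+d1*t[0]; b=o2+d2*t[1]
    return np.round((a+b)/2*1000,1),round(np.linalg.norm(a-b)*1000,1)
def cen(m):
    M=cv2.moments(big(m)); return M['m10']/M['m00'],M['m01']/M['m00']
E
python3 - <<'E'
from m import *
T,S=[pickle.load(open(f,'rb')) for f in('top0.pkl','side0.pkl')]
R={'red':((0,150,60),(8,255,255),(350,240,425,315),(320,215,385,255)),
'green':((50,100,40),(85,255,255),(330,170,410,250),(245,225,325,270)),
'blue':((105,100,40),(125,255,255),(160,205,240,295),(280,335,380,405)),
'cork':((5,70,100),(22,255,255),(250,250,305,305),(330,285,390,325)),
'copper':((2,110,120),(14,255,255),(245,135,310,200),(195,255,270,320)),
'brass':((16,100,80),(30,255,255),(245,135,310,200),(195,255,270,320)),
'loupe':((0,0,0),(180,255,50),(262,145,295,180),(212,255,245,288)),
'drift':((5,60,40),(22,255,255),(298,215,320,240),(290,245,315,290))}
for n,(lo,hi,bt,bs) in R.items():
    mt,ms=mask(T,lo,hi,bt),mask(S,lo,hi,bs); z={'copper':.054,'brass':.036,'cork':.004,'loupe':.082,'drift':.035}.get(n,.003)
    print(n,rect(T,mt,z),rect(S,ms,z),tri(T,cen(mt),S,cen(ms)),cen(mt))
# height map of obstacles from both clouds
H=np.zeros((40,40))
for c in (T,S):
    p=cloud(c)[c['range_z']>0]; i=((p[:,0]-.3)/.02).astype(int); j=((p[:,1]+.4)/.02).astype(int)
    k=(p[:,0]>.3)&(p[:,1]>-.4)&(i<26)&(j<40)&(p[:,2]<.4); np.maximum.at(H,(i[k],j[k]),p[k,2])
print('rows x=.30.. cols y=-.40.., mm/10')
for i in range(2,26): print(f'{.3+.02*i:.2f}',' '.join(f'{int(h*100+.5):2d}' for h in H[i,:32]))
f=T['frame'];cv2.imwrite('pics/cropt.png',np.hstack([cv2.resize(f[110:220,225:325],None,fx=4,fy=4,interpolation=2),cv2.resize(S['frame'][240:350,175:275],None,fx=4,fy=4,interpolation=2)]))
E
```

```text
red (428.7, -337.8, 71.0, 57.2, 22.2) (428.0, -338.5, 70.1, 58.1, 22.3) (array([ 427.9, -337.8,    3.1]), np.float64(0.9)) (386.84706462752837, 278.7561256372307)
green (557.9, -298.7, 85.6, 67.0, 24.6) (556.8, -299.1, 83.2, 62.8, 24.4) (array([ 558.8, -298.9,    2.9]), np.float64(2.7)) (366.67611777535444, 213.03574457772928)
blue (482.6, 34.2, 100.9, 80.9, -7.6) (482.4, 32.8, 99.7, 79.8, -7.6) (array([482.2,  34.4,   2.6]), np.float64(0.1)) (196.52489660876756, 249.489164598842)
cork (429.8, -120.7, 62.3, 62.2, -89.5) (428.3, -119.8, 65.7, 62.1, 87.0) (array([ 428.9, -120.9,    2.1]), np.float64(0.4)) (275.1932790649133, 277.3686078063035)
copper (628.8, -117.8, 38.7, 21.5, 65.0) (642.6, -124.3, 52.9, 38.6, -28.8) (array([ 632.4, -115.5,   53. ]), np.float64(13.2)) (272.22285714285715, 172.45904761904762)
brass (641.3, -123.9, 68.6, 51.6, -26.4) (640.9, -120.0, 71.3, 56.0, -27.4) (array([ 634. , -119.6,   23.8]), np.float64(7.7)) (275.62726556343574, 173.7840819542947)
loupe (637.7, -128.5, 36.3, 33.6, 1.0) (638.4, -103.7, 64.8, 32.4, -82.6) (array([ 642.3, -126.4,   65. ]), np.flo
[... 1972 characters left out ...]
3 11 12 12 12 12 12 12 12 12  1  1  1  4  4  1  1  1  1  3  4  4  4  4  4  1  1  1  1  1  7  7
0.70  3  3 12 12 12 12 12 12 12 12  1  1  1  1  1  1  1  1  1  1  1  1  1  1  1  1  1  1  1  1  7  7
0.72  3  1 12 12 12 12 12 12 12 12  1  1  1  1  1  1  1  1  1  1  1  1  1  1  1  3  3  3  1  1  7  7
0.74  1  1 12 12 12 12 12 12 12 12  1  1  1  1  5  4  6  5  1  1  3  3  3  2  3  3  3  3  1  1  7  8
0.76  1  1 12 12 12 12 12 12 12 12  1  1  1  8  8  8  8  8  8  3  3  3  3  3  3  3  3  3  1  1  7  8
0.78  1  1 12 12 12 12 12 12 12 12  1  1  1  8  8  8  8  8  8  3  3  3  3  1  3  2  1  1  1  1  7  8
0.80  1 11 12 12 12 12 12 12 12 12  1  1  1  8  8  8  8  8  8  1 20  1  2  1  1  1  1  1  1  1  8  7
```

View pics/cropt.png

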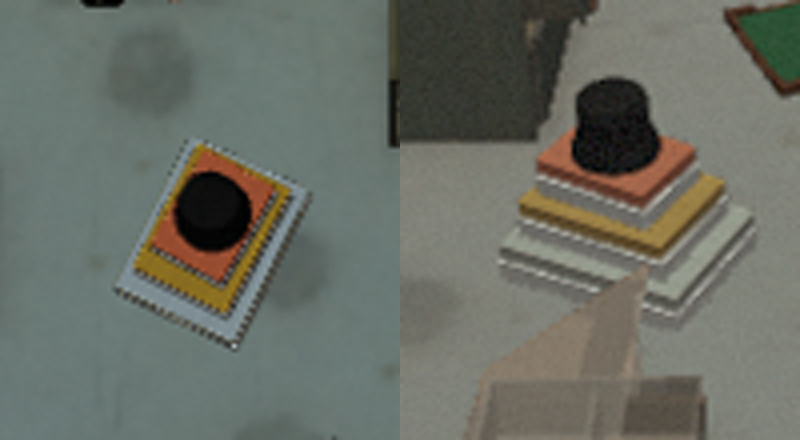

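The stack is unambiguous: it is the only copper/brass/grey pile with the black loupe on top (top crop ~(212,210)). The pink block at (317,333) stands alone and is ruled out by its colour. The crop also shows the clear lid's corner reaching near the stack, so I'll keep the gripper body above it. Next I move over the stack and look with the wrist camera.

>>> play_rows:
  steps:
    - {"az":7.5}
    - {"az":7.5}
    - {"az":7.5}
    - {"az":7.5}
    - {"az":7.5}
    - {"az":7.5}
    - {"az":7.5}

```text
invalid input at $.steps[0]: expected keys ax, ay, az, dx, dy, dz, claw
```

>>> play_rows:
  steps:
    - {"dx":-6,"dy":28}
    - {"dx":-7,"dy":28}
    - {"dx":-6,"dy":28}
    - {"dx":-7,"dy":28}
    - {"dx":-6,"dy":28}
    - {"dx":-7,"dy":28}
    - {"dx":-6,"dy":28}
    - {"dx":-7,"dy":28}
    - {"dx":-7,"dy":28}
    - {"dx":-7,"dy":28}
    - {"dx":-7,"dy":28}
    - {"dx":-7,"dy":28}
    - {"dx":-7,"dy":28}
    - {"dx":-7,"dy":28}
    - {"dx":-7,"dy":28}
    - {"dx":-7,"dy":28}
    - {"dx":-6,"dy":28}
    - {"dx":-6,"dy":28}
    - {"dx":-6,"dy":28}
    - {"dx":-6,"dy":29}

```text
invalid input at $.steps[0]: expected keys ax, ay, az, dx, dy, dz, claw
```

```bash
cat > go.py <<'E'
from m import *
def go(x,y,z,yaw):
    "mm; yaw = world angle of tool y. prints turn then shift (tool axes after the turn)"
    s=sense(); R=np.array(s['ee_rot']); p=np.array(s['tcp_pos'])*1000
    a=np.radians(yaw); best=None
    for k in (0,np.pi):
        b=a+k; Y=np.array([np.cos(b),np.sin(b),0]); Z=np.array([0,0,-1.]); X=np.cross(Y,Z); G=np.c_[X,Y,Z]
        rv=np.degrees(cv2.Rodrigues(R.T@G)[0].ravel())
        if best is None or np.linalg.norm(rv)<np.linalg.norm(best[0]): best=(rv,G)
    rv,G=best
    print('t',round(s['time_s'],2),'p',np.round(p,1),'turn',np.round(rv,2),'shift',np.round(G.T@(np.array([x,y,z])-p),1),'w',round(s['gripper_width']*87,1),'F',np.round(s['wrist_force'],1),'gf',round(float(np.max(s['gripper_force'])),1))
E
python3 - <<'E'
from go import *
go(640,-124,200,63)
grab('wrist','w1')
E
```

```text
t 0.15 p [ 268.2 -564.   235.7] turn [ 9.000e-02 -5.000e-02  5.242e+01] shift [-131.5  560.9   35.7] w 86.8 F [-0.2 -0.  -0.4] gf 0.0
```

View pics/w1.png

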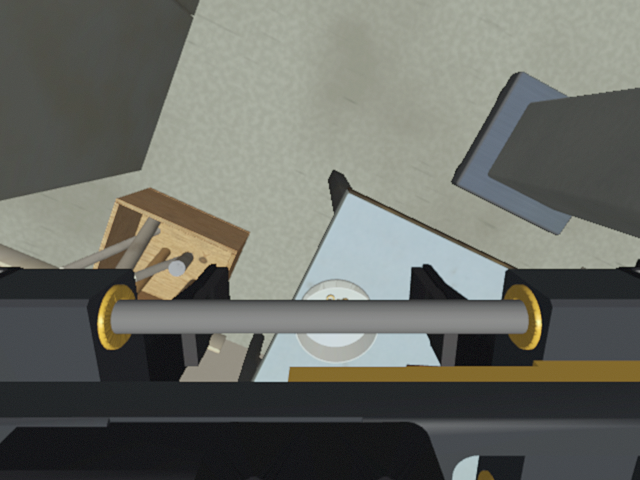

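>>> play_rows:
  steps:
    - {"ax":0,"ay":0,"az":7.5,"dx":0,"dy":0,"dz":0,"claw":87}
    - {"ax":0,"ay":0,"az":7.5,"dx":0,"dy":0,"dz":0,"claw":87}
    - {"ax":0,"ay":0,"az":7.5,"dx":0,"dy":0,"dz":0,"claw":87}
    - {"ax":0,"ay":0,"az":7.5,"dx":0,"dy":0,"dz":0,"claw":87}
    - {"ax":0,"ay":0,"az":7.5,"dx":0,"dy":0,"dz":0,"claw":87}
    - {"ax":0,"ay":0,"az":7.5,"dx":0,"dy":0,"dz":0,"claw":87}
    - {"ax":0,"ay":0,"az":7.5,"dx":0,"dy":0,"dz":0,"claw":87}

```text
time_s: 0.9
tcp_pos: [0.2683, -0.5643, 0.2362]
ee_rot: [[-0.888, 0.46, -0.0], [0.46, 0.888, 0.001], [0.001, 0.0, -1.0]]
wrist_force: [-0.5, -0.6, -0.5]
gripper_width: 1.003
gripper_force: 0.0
```

>>> play_rows:
  steps:
    - {"ax":0,"ay":0,"az":0,"dx":-9,"dy":28,"dz":0,"claw":87}
    - {"ax":0,"ay":0,"az":0,"dx":-9,"dy":28,"dz":0,"claw":87}
    - {"ax":0,"ay":0,"az":0,"dx":-9,"dy":28,"dz":0,"claw":87}
    - {"ax":0,"ay":0,"az":0,"dx":-9,"dy":28,"dz":0,"claw":87}
    - {"ax":0,"ay":0,"az":0,"dx":-9,"dy":28,"dz":0,"claw":87}
    - {"ax":0,"ay":0,"az":0,"dx":-9,"dy":28,"dz":0,"claw":87}
    - {"ax":0,"ay":0,"az":0,"dx":-9,"dy":28,"dz":0,"claw":87}
    - {"ax":0,"ay":0,"az":0,"dx":-9,"dy":28,"dz":0,"claw":87}
    - {"ax":0,"ay":0,"az":0,"dx":-9,"dy":28,"dz":0,"claw":87}
    - {"ax":0,"ay":0,"az":0,"dx":-9,"dy":28,"dz":0,"claw":87}
    - {"ax":0,"ay":0,"az":0,"dx":-9,"dy":28,"dz":0,"claw":87}
    - {"ax":0,"ay":0,"az":0,"dx":-9,"dy":28,"dz":0,"claw":87}
    - {"ax":0,"ay":0,"az":0,"dx":-9,"dy":28,"dz":0,"claw":87}
    - {"ax":0,"ay":0,"az":0,"dx":-9,"dy":28,"dz":0,"claw":87}
    - {"ax":0,"ay":0,"az":0,"dx":-9,"dy":28,"dz":0,"claw":87}
    - {"ax":0,"ay":0,"az":0,"dx":-9,"dy":28,"dz":0,"claw":87}
    - {"ax":0,"ay":0,"az":0,"dx":-9,"dy":28,"dz":0,"claw":87}
    - {"ax":0,"ay":0,"az":0,"dx":-9,"dy":28,"dz":0,"claw":87}
    - {"ax":0,"ay":0,"az":0,"dx":-9,"dy":28,"dz":0,"claw":87}
    - {"ax":0,"ay":0,"az":0,"dx":-5,"dy":29,"dz":0,"claw":87}

```text
time_s: 2.9
tcp_pos: [0.6812, -0.1443, 0.236]
ee_rot: [[-0.89, 0.455, -0.001], [0.455, 0.89, 0.0], [0.001, -0.0, -1.0]]
wrist_force: [-0.4, 0.0, -0.2]
gripper_width: 1.0
gripper_force: 0.0
```

```bash
python3 - <<'E'
from go import *
go(640,-124,200,63)
grab('wrist','w2')
E
```

```text
t 2.9 p [ 681.2 -144.3  236. ] turn [-0.02 -0.04 -0.09] shift [45.9 -0.6 36. ] w 87.0 F [-0.4  0.  -0.2] gf 0.0
```

View pics/w2.png

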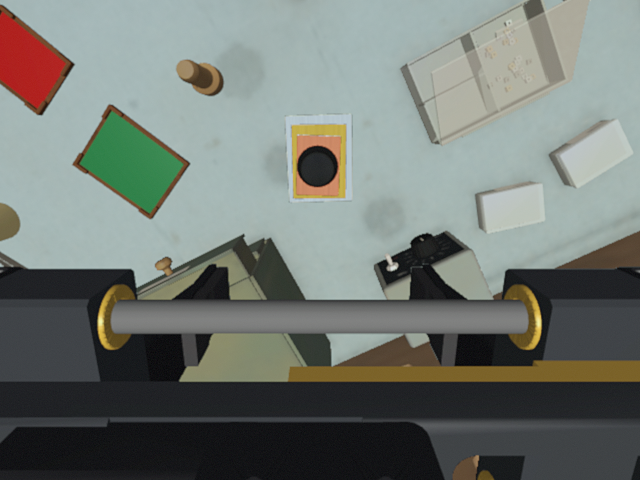

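The wrist view shows the stack at (319,158): loupe at (318,166), with copper, brass and steel rims visible around it and square to the tool. The lid is about 55 px clear of it, and the drift is at (208,82).

```bash
python3 - <<'E'
from go import *
T,S,W=[pickle.load(open(f+'.pkl','rb')) for f in('top0','side0','w2')]
b=(280,105,360,210)
h=cv2.cvtColor(W['frame'],cv2.COLOR_BGR2HSV)
for u,v in((319,118),(319,129),(319,140),(292,150),(285,150),(318,166)): print((u,v),h[v,u],end=' ')
ml=mask(W,(0,0,0),(180,255,60),b)
(cu,cv_),r=cv2.minEnclosingCircle(big(ml)); print('loupe',cu,cv_,r,[np.round(onplane(W,cu,cv_,z)*1000,1) for z in(.054,.082)])
mc=mask(W,(3,90,100),(15,255,255),b)|ml; mb=mask(W,(16,80,80),(32,255,255),b)|mc
for n,m,z in(('copper',mc,.054),('brass',mb,.036)): m=cv2.morphologyEx(m,cv2.MORPH_CLOSE,np.ones((5,5),np.uint8)); print(n,rect(W,m,z))
# heights: range points of each plate, both views
for n,c,m in(('cu W',W,mc&~ml),('br W',W,mb&~cv2.dilate(mc,np.ones((3,3),np.uint8))),('loupe W',W,ml),('cu S',S,mask(S,(2,110,120),(14,255,255),(195,255,270,320))),('br S',S,mask(S,(16,100,80),(30,255,255),(195,255,270,320)))):
    p=cloud(c)[m>0]; print(n,np.round(np.percentile(p[:,2],[10,50,90])*1000,1))
# loupe triangulated, top-view dark blob vs wrist
mt=mask(T,(0,0,0),(180,255,50),(262,145,295,180)); (tu,tv),_=cv2.minEnclosingCircle(big(mt)); print('tri',tri(T,(tu,tv),W,(cu,cv_)))
for n,lo,hi,bx in(('red',(0,150,60),(8,255,255),(0,0,80,120)),('green',(50,100,40),(85,255,255),(60,90,200,225))): print(n,rect(W,mask(W,lo,hi,bx),.003))
p=cloud(S); k=(p[...,0]>.58)&(p[...,0]<.7)&(p[...,1]>-.09)&(p[...,1]<0)&(p[...,2]>.05)&(S['range_z']>0); q=p[k]; print('lid',len(q), q.min(0) if len(q) else '', np.round(q[np.argsort(q[:,1])[:3]],3).tolist())
E
```

```text
(319, 118) [ 99  28 206] (319, 129) [ 25 157 192] (319, 140) [ 11 126 203] (292, 150) [ 23 113 187] (285, 150) [ 84  24 150] (318, 166) [110  19  40] loupe 316.9449462890625 165.94725036621094 20.05293083190918 [array([ 643. , -127.5,   54. ]), array([ 640.8, -126.2,   82. ])]
copper (643.0, -126.9, 52.4, 38.4, -28.9)
brass (641.9, -125.1, 67.0, 50.3, -27.1)
cu W [53.1 54.1 55.4]
br W [35.  36.1 37. ]
loupe W [62.6 81.5 82.7]
cu S [52.1 53.3 54.7]
br S [31.4 34.7 36.4]
tri (array([ 641.9, -126.7,   66.2]), np.float64(0.5))
red (428.1, -338.8, 70.0, 56.5, 21.3)
green (557.2, -299.9, 85.4, 67.2, 24.4)
lid 157 [ 0.61587872 -0.01562238  0.05021205] [[0.655, -0.016, 0.052], [0.636, -0.015, 0.067], [0.65, -0.015, 0.056]]
```

>>> play_rows:
  steps:
    - {"ax":0,"ay":0,"az":0,"dx":21.5,"dy":-1.2,"dz":0,"claw":87}
    - {"ax":0,"ay":0,"az":0,"dx":21,"dy":-1.1,"dz":0,"claw":87}
    - {"ax":0,"ay":0,"az":0,"dx":0,"dy":0,"dz":20,"claw":87}
    - {"ax":0,"ay":0,"az":0,"dx":0,"dy":0,"dz":20,"claw":87}
    - {"ax":0,"ay":0,"az":0,"dx":0,"dy":0,"dz":20,"claw":87}
    - {"ax":0,"ay":0,"az":0,"dx":0,"dy":0,"dz":20,"claw":87}
    - {"ax":0,"ay":0,"az":0,"dx":0,"dy":0,"dz":20,"claw":87}
    - {"ax":0,"ay":0,"az":0,"dx":0,"dy":0,"dz":20,"claw":87}
    - {"ax":0,"ay":0,"az":0,"dx":0,"dy":0,"dz":20,"claw":87}
    - {"ax":0,"ay":0,"az":0,"dx":0,"dy":0,"dz":15,"claw":87}
    - {"ax":0,"ay":0,"az":0,"dx":0,"dy":0,"dz":9,"claw":87}
    - {"ax":0,"ay":0,"az":0,"dx":0,"dy":0,"dz":0,"claw":87}
    - {"ax":0,"ay":0,"az":0,"dx":0,"dy":0,"dz":0,"claw":87}

```text
time_s: 4.25
tcp_pos: [0.6419, -0.1278, 0.073]
ee_rot: [[-0.891, 0.455, 0.001], [0.455, 0.891, -0.0], [-0.001, 0.0, -1.0]]
wrist_force: [0.9, 0.2, 0.9]
gripper_width: 1.002
gripper_force: 0.0
```

```bash
python3 - <<'E'
from go import *
go(642.3,-127,71,62.5)
grab('side','s1'); f=cv2.imread('pics/s1.png'); cv2.imwrite('pics/s1c.png',cv2.resize(f[180:340,150:310],None,fx=3.5,fy=3.5))
E
```

```text
t 4.25 p [ 641.9 -127.8   73. ] turn [0.01 0.05 0.44] shift [0.  0.9 2. ] w 87.2 F [0.9 0.2 0.9] gf 0.0
```

View pics/s1c.png

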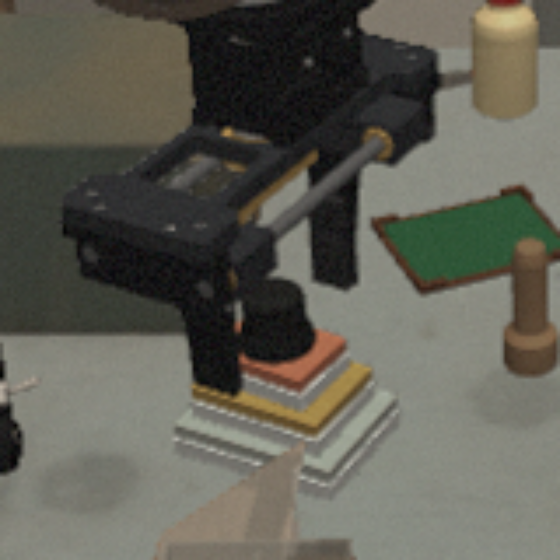

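The crop shows the fingers straddling the loupe (275,320) with the tips above the copper plate. I'll lower 1 mm and close.

>>> play_rows:
  steps:
    - {"ax":0,"ay":0,"az":0,"dx":0,"dy":0.9,"dz":1,"claw":60}
    - {"ax":0,"ay":0,"az":0,"dx":0,"dy":0,"dz":0,"claw":45}
    - {"ax":0,"ay":0,"az":0,"dx":0,"dy":0,"dz":0,"claw":36}
    - {"ax":0,"ay":0,"az":0,"dx":0,"dy":0,"dz":0,"claw":30}
    - {"ax":0,"ay":0,"az":0,"dx":0,"dy":0,"dz":0,"claw":25}
    - {"ax":0,"ay":0,"az":0,"dx":0,"dy":0,"dz":0,"claw":20}
    - {"ax":0,"ay":0,"az":0,"dx":0,"dy":0,"dz":0,"claw":10}
    - {"ax":0,"ay":0,"az":0,"dx":0,"dy":0,"dz":0,"claw":0}
    - {"ax":0,"ay":0,"az":0,"dx":0,"dy":0,"dz":0,"claw":0}
    - {"ax":0,"ay":0,"az":0,"dx":0,"dy":0,"dz":0,"claw":0}
    - {"ax":0,"ay":0,"az":0,"dx":0,"dy":0,"dz":0,"claw":0}

```text
time_s: 5.4
tcp_pos: [0.6419, -0.1269, 0.0715]
ee_rot: [[-0.89, 0.455, -0.0], [0.455, 0.89, 0.0], [0.0, -0.0, -1.0]]
wrist_force: [-0.5, 0.1, -0.2]
gripper_width: 0.386
gripper_force: 29.4
```

>>> play_rows:
  steps:
    - {"ax":0,"ay":0,"az":0,"dx":0,"dy":0,"dz":-10,"claw":0}
    - {"ax":0,"ay":0,"az":0,"dx":0,"dy":0,"dz":-20,"claw":0}
    - {"ax":0,"ay":0,"az":0,"dx":0,"dy":0,"dz":-25,"claw":0}
    - {"ax":0,"ay":0,"az":0,"dx":0,"dy":0,"dz":-25,"claw":0}
    - {"ax":0,"ay":0,"az":0,"dx":8,"dy":-4,"dz":0,"claw":0}
    - {"ax":0,"ay":0,"az":0,"dx":18,"dy":-8.5,"dz":0,"claw":0}
    - {"ax":0,"ay":0,"az":0,"dx":20,"dy":-9.5,"dz":0,"claw":0}
    - {"ax":0,"ay":0,"az":0,"dx":20,"dy":-9.5,"dz":0,"claw":0}
    - {"ax":0,"ay":0,"az":0,"dx":20,"dy":-9.5,"dz":0,"claw":0}
    - {"ax":0,"ay":0,"az":0,"dx":20,"dy":-9.5,"dz":0,"claw":0}
    - {"ax":0,"ay":0,"az":0,"dx":20,"dy":-9.5,"dz":0,"claw":0}
    - {"ax":0,"ay":0,"az":0,"dx":20,"dy":-9.5,"dz":0,"claw":0}
    - {"ax":0,"ay":0,"az":0,"dx":20,"dy":-9.5,"dz":0,"claw":0}
    - {"ax":0,"ay":0,"az":0,"dx":18,"dy":-8.5,"dz":0,"claw":0}
    - {"ax":0,"ay":0,"az":0,"dx":8.5,"dy":-3.5,"dz":0,"claw":0}
    - {"ax":0,"ay":0,"az":0,"dx":0,"dy":0,"dz":20,"claw":0}
    - {"ax":0,"ay":0,"az":0,"dx":0,"dy":0,"dz":25,"claw":0}
    - {"ax":0,"ay":0,"az":0,"dx":0,"dy":0,"dz":25,"claw":0}
    - {"ax":0,"ay":0,"az":0,"dx":0,"dy":0,"dz":25,"claw":0}
    - {"ax":0,"ay":0,"az":0,"dx":0,"dy":0,"dz":20,"claw":0}

```text
time_s: 7.4
tcp_pos: [0.4292, -0.1203, 0.0354]
ee_rot: [[-0.89, 0.455, -0.0], [0.455, 0.89, -0.0], [0.0, -0.0, -1.0]]
wrist_force: [-0.7, -0.2, -0.4]
gripper_width: 0.386
gripper_force: 29.4
```

```bash
python3 - <<'E'
from go import *
go(429,-120.6,22,62.5)
grab('side','s2'); f=cv2.imread('pics/s2.png'); cv2.imwrite('pics/s2c.png',cv2.resize(f[200:340,260:420],None,fx=3.5,fy=3.5))
E
```

```text
t 7.4 p [ 429.2 -120.3   35.4] turn [-0.01 -0.01  0.43] shift [-0.  -0.3 13.4] w 33.6 F [-0.7 -0.2 -0.4] gf 29.4
```

View pics/s2c.png

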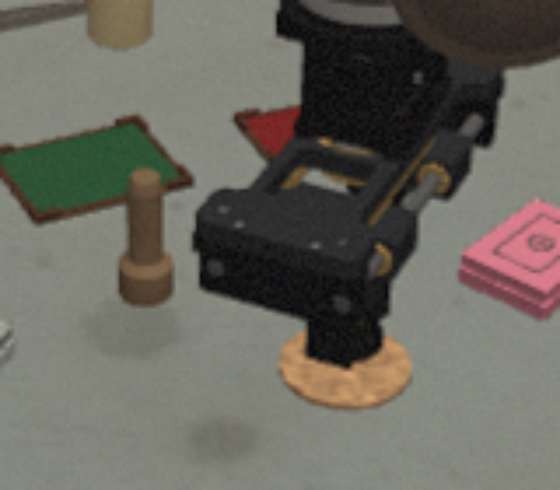

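The loupe hangs over the mat, centred around crop (345,360), with the drift clear at (147,240). I'll lower gently.

>>> play_rows:
  steps:
    - {"ax":0,"ay":0,"az":0,"dx":0,"dy":0,"dz":6,"claw":0}
    - {"ax":0,"ay":0,"az":0,"dx":0,"dy":0,"dz":3,"claw":0}
    - {"ax":0,"ay":0,"az":0,"dx":0,"dy":0,"dz":1.5,"claw":0}
    - {"ax":0,"ay":0,"az":0,"dx":0,"dy":0,"dz":1,"claw":0}
    - {"ax":0,"ay":0,"az":0,"dx":0,"dy":0,"dz":0,"claw":0}
    - {"ax":0,"ay":0,"az":0,"dx":0,"dy":0,"dz":0,"claw":0}

```text
time_s: 8.05
tcp_pos: [0.4294, -0.1203, 0.0255]
ee_rot: [[-0.89, 0.455, 0.001], [0.455, 0.89, 0.0], [-0.001, 0.001, -1.0]]
wrist_force: [-0.2, -0.5, -0.3]
gripper_width: 0.384
gripper_force: 29.4
```

>>> play_rows:
  steps:
    - {"ax":0,"ay":0,"az":0,"dx":0,"dy":0,"dz":1.5,"claw":0}
    - {"ax":0,"ay":0,"az":0,"dx":0,"dy":0,"dz":1,"claw":0}
    - {"ax":0,"ay":0,"az":0,"dx":0,"dy":0,"dz":0.6,"claw":0}
    - {"ax":0,"ay":0,"az":0,"dx":0,"dy":0,"dz":0,"claw":0}
    - {"ax":0,"ay":0,"az":0,"dx":0,"dy":0,"dz":0,"claw":0}

```text
time_s: 8.55
tcp_pos: [0.4291, -0.1203, 0.0219]
ee_rot: [[-0.89, 0.455, -0.0], [0.455, 0.89, -0.0], [0.0, -0.0, -1.0]]
wrist_force: [0.1, 0.1, -1.0]
gripper_width: 0.386
gripper_force: 29.4
```

>>> play_rows:
  steps:
    - {"ax":0,"ay":0,"az":0,"dx":0,"dy":0,"dz":0.5,"claw":0}
    - {"ax":0,"ay":0,"az":0,"dx":0,"dy":0,"dz":0,"claw":0}
    - {"ax":0,"ay":0,"az":0,"dx":0,"dy":0,"dz":0,"claw":36}
    - {"ax":0,"ay":0,"az":0,"dx":0,"dy":0,"dz":0,"claw":42}
    - {"ax":0,"ay":0,"az":0,"dx":0,"dy":0,"dz":0,"claw":65}
    - {"ax":0,"ay":0,"az":0,"dx":0,"dy":0,"dz":0,"claw":87}
    - {"ax":0,"ay":0,"az":0,"dx":0,"dy":0,"dz":0,"claw":87}
    - {"ax":0,"ay":0,"az":0,"dx":0,"dy":0,"dz":0,"claw":87}
    - {"ax":0,"ay":0,"az":0,"dx":0,"dy":0,"dz":0,"claw":87}
    - {"ax":0,"ay":0,"az":0,"dx":0,"dy":0,"dz":-15,"claw":87}
    - {"ax":0,"ay":0,"az":0,"dx":0,"dy":0,"dz":-25,"claw":87}
    - {"ax":0,"ay":0,"az":0,"dx":0,"dy":0,"dz":-30,"claw":87}
    - {"ax":0,"ay":0,"az":0,"dx":0,"dy":0,"dz":-30,"claw":87}
    - {"ax":0,"ay":0,"az":0,"dx":0,"dy":0,"dz":-25,"claw":87}
    - {"ax":0,"ay":0,"az":0,"dx":0,"dy":0,"dz":0,"claw":87}

```text
time_s: 10.05
tcp_pos: [0.4314, -0.1203, 0.1499]
ee_rot: [[-0.891, 0.454, 0.008], [0.454, 0.891, -0.0], [-0.007, 0.004, -1.0]]
wrist_force: [0.2, -0.9, -0.3]
gripper_width: 0.997
gripper_force: 0.0
```

```bash
cat > look.py <<'E'
from go import *
def dies(c,b,ml=None):
    "brass/copper rectangles in a wrist picture"
    mc=mask(c,(3,90,100),(15,255,255),b); mb=mask(c,(16,80,80),(32,255,255),b)|mc
    for n,m,z in(('copper',mc,.054),('brass',mb,.036)):
        if m.any(): m=cv2.morphologyEx(m,cv2.MORPH_CLOSE,np.ones((5,5),np.uint8)); print(n,rect(c,m,z))
E
python3 - <<'E'
from look import *
go(683,-147,200,62)
T=grab('top','t3'); S=grab('side','s3')
for n,c,b in(('top',T,(250,250,305,305)),('side',S,(330,265,390,325))):
    m=mask(c,(0,0,0),(180,255,60),b); (u,v),r=cv2.minEnclosingCircle(big(m)); print(n,u,v,r,np.round(onplane(c,u,v,.018)*1000,1)); globals()[n]=(u,v)
    p=cloud(c)[m>0]; print(np.round(np.percentile(p[:,2],[5,50,95])*1000,1))
print(tri(T,top,S,side))
E
```

```text
t 10.05 p [ 431.4 -120.3  149.9] turn [0.22 0.42 0.97] shift [-234.7   94.6  -50.1] w 86.8 F [ 0.2 -0.9 -0.3] gf 0.0
top 284.2167663574219 280.4913330078125 30.725238800048828 [ 422.2 -139.6   18. ]
[232.3 305.2 465.1]
side 357.8924865722656 298.0429992675781 12.093917846679688 [ 430.3 -117.    18. ]
[ 6.8 22.9 32.2]
(array([ 425.5, -138.8,    1.1]), np.float64(4.5))
```

The loupe stands upright on the mat at about (430,-119). Back over the stack, rising to 200 mm.

>>> play_rows:
  steps:
    - {"ax":0.2,"ay":0.4,"az":1,"dx":-5,"dy":2,"dz":-15,"claw":87}
    - {"ax":0,"ay":0,"az":0,"dx":-15,"dy":6,"dz":-15,"claw":87}
    - {"ax":0,"ay":0,"az":0,"dx":-25,"dy":10,"dz":-20,"claw":87}
    - {"ax":0,"ay":0,"az":0,"dx":-28,"dy":11,"dz":0,"claw":87}
    - {"ax":0,"ay":0,"az":0,"dx":-28,"dy":11,"dz":0,"claw":87}
    - {"ax":0,"ay":0,"az":0,"dx":-28,"dy":11,"dz":0,"claw":87}
    - {"ax":0,"ay":0,"az":0,"dx":-28,"dy":11,"dz":0,"claw":87}
    - {"ax":0,"ay":0,"az":0,"dx":-28,"dy":11,"dz":0,"claw":87}
    - {"ax":0,"ay":0,"az":0,"dx":-24,"dy":10,"dz":0,"claw":87}
    - {"ax":0,"ay":0,"az":0,"dx":-16,"dy":7,"dz":0,"claw":87}
    - {"ax":0,"ay":0,"az":0,"dx":-9,"dy":5,"dz":0,"claw":87}
    - {"ax":0,"ay":0,"az":0,"dx":0,"dy":0,"dz":0,"claw":87}

```text
time_s: 11.35
tcp_pos: [0.6807, -0.1463, 0.1919]
ee_rot: [[-0.882, 0.471, -0.011], [0.471, 0.882, 0.0], [0.01, -0.005, -1.0]]
wrist_force: [-0.4, 0.0, 0.9]
gripper_width: 1.002
gripper_force: 0.0
```

```bash
python3 - <<'E'
from look import *
W=grab('wrist','w4'); dies(W,(260,60,380,220)); T=grab('top','t4')
m=mask(T,(0,0,0),(180,255,60),(255,260,300,300)); print('loupe',rect(T,m,.018))
cu=cen(mask(W,(3,90,100),(15,255,255),(260,60,380,220))); tb=cen(mask(T,(2,110,120),(14,255,255),(245,135,310,200))); print('tri cu',tri(W,cu,T,tb))
go(643,-126.5,54,61.5)
E
```

```text
copper (643.2, -126.7, 52.1, 38.0, -29.0)
brass (641.7, -125.3, 68.1, 49.9, -26.7)
loupe (428.8, -120.8, 34.7, 32.7, 1.0)
tri cu (array([ 641.8, -126.1,   60.1]), np.float64(0.2))
t 11.45 p [ 679.7 -146.3  193.4] turn [-0.25 -0.53  0.43] shift [ 4.170e+01 -1.000e-01  1.394e+02] w 87.2 F [-0.3 -0.2  0.7] gf 0.0
```

>>> play_rows:
  steps:
    - {"ax":-0.2,"ay":-0.5,"az":0.6,"dx":20,"dy":0,"dz":0,"claw":87}
    - {"ax":0,"ay":0,"az":0,"dx":21.5,"dy":0,"dz":10,"claw":87}
    - {"ax":0,"ay":0,"az":0,"dx":0,"dy":0,"dz":30,"claw":87}
    - {"ax":0,"ay":0,"az":0,"dx":0,"dy":0,"dz":30,"claw":87}
    - {"ax":0,"ay":0,"az":0,"dx":0,"dy":0,"dz":25,"claw":87}
    - {"ax":0,"ay":0,"az":0,"dx":0,"dy":0,"dz":20,"claw":87}
    - {"ax":0,"ay":0,"az":0,"dx":0,"dy":0,"dz":10,"claw":87}
    - {"ax":0,"ay":0,"az":0,"dx":0,"dy":0,"dz":5,"claw":87}
    - {"ax":0,"ay":0,"az":0,"dx":0,"dy":0,"dz":0,"claw":87}
    - {"ax":0,"ay":0,"az":0,"dx":0,"dy":0,"dz":0,"claw":87}
    - {"ax":0,"ay":0,"az":0,"dx":0,"dy":0,"dz":0,"claw":87}

```text
time_s: 12.55
tcp_pos: [0.6449, -0.1269, 0.0659]
ee_rot: [[-0.877, 0.48, 0.004], [0.48, 0.877, -0.001], [-0.004, 0.001, -1.0]]
wrist_force: [-0.7, -0.2, -0.4]
gripper_width: 1.002
gripper_force: 0.0
```

```bash
python3 - <<'E'
from look import *
go(643,-126.5,53,61.2)
E
```

```text
t 12.55 p [ 644.9 -126.9   65.9] turn [0.06 0.22 0.14] shift [ 1.9 -0.5 12.9] w 87.2 F [-0.7 -0.2 -0.4] gf 0.0
```

>>> play_rows:
  steps:
    - {"ax":0,"ay":0.2,"az":0,"dx":1.9,"dy":-0.5,"dz":8,"claw":87}
    - {"ax":0,"ay":0,"az":0,"dx":0,"dy":0,"dz":4.5,"claw":87}
    - {"ax":0,"ay":0,"az":0,"dx":0,"dy":0,"dz":0,"claw":87}
    - {"ax":0,"ay":0,"az":0,"dx":0,"dy":0,"dz":0,"claw":87}

```text
time_s: 12.95
tcp_pos: [0.6422, -0.1265, 0.0518]
ee_rot: [[-0.877, 0.48, -0.002], [0.48, 0.877, 0.001], [0.002, -0.0, -1.0]]
wrist_force: [0.0, 1.1, 0.0]
gripper_width: 1.002
gripper_force: 0.0
```

```bash
python3 - <<'E'
from look import *
go(643,-126.5,53,61.2)
E
```

```text
t 12.95 p [ 642.2 -126.5   51.8] turn [-0.03 -0.12  0.13] shift [-0.7  0.4 -1.2] w 87.1 F [0.  1.1 0. ] gf 0.0
```

>>> play_rows:
  steps:
    - {"ax":0,"ay":-0.1,"az":0,"dx":0,"dy":0.3,"dz":-1.2,"claw":70}
    - {"ax":0,"ay":0,"az":0,"dx":0,"dy":0,"dz":0,"claw":60}
    - {"ax":0,"ay":0,"az":0,"dx":0,"dy":0,"dz":0,"claw":50}
    - {"ax":0,"ay":0,"az":0,"dx":0,"dy":0,"dz":0,"claw":45}
    - {"ax":0,"ay":0,"az":0,"dx":0,"dy":0,"dz":0,"claw":41}
    - {"ax":0,"ay":0,"az":0,"dx":0,"dy":0,"dz":0,"claw":37}
    - {"ax":0,"ay":0,"az":0,"dx":0,"dy":0,"dz":0,"claw":20}
    - {"ax":0,"ay":0,"az":0,"dx":0,"dy":0,"dz":0,"claw":0}
    - {"ax":0,"ay":0,"az":0,"dx":0,"dy":0,"dz":0,"claw":0}
    - {"ax":0,"ay":0,"az":0,"dx":0,"dy":0,"dz":0,"claw":0}

```text
time_s: 13.95
tcp_pos: [0.6425, -0.1262, 0.0534]
ee_rot: [[-0.877, 0.48, 0.0], [0.48, 0.877, -0.0], [-0.0, -0.0, -1.0]]
wrist_force: [0.1, -0.4, 0.0]
gripper_width: 0.456
gripper_force: 30.0
```

>>> play_rows:
  steps:
    - {"ax":0,"ay":0,"az":0,"dx":0,"dy":0,"dz":-8,"claw":0}
    - {"ax":0,"ay":0,"az":0,"dx":0,"dy":0,"dz":-15,"claw":0}
    - {"ax":0,"ay":0,"az":0,"dx":0,"dy":0,"dz":-20,"claw":0}
    - {"ax":0,"ay":0,"az":0,"dx":0,"dy":0,"dz":-20,"claw":0}
    - {"ax":0,"ay":0,"az":0,"dx":0,"dy":0,"dz":-20,"claw":0}
    - {"ax":0,"ay":0,"az":-4,"dx":0,"dy":0,"dz":0,"claw":0}
    - {"ax":0,"ay":0,"az":-7,"dx":0,"dy":0,"dz":0,"claw":0}
    - {"ax":0,"ay":0,"az":-7,"dx":0,"dy":0,"dz":0,"claw":0}
    - {"ax":0,"ay":0,"az":-7,"dx":0,"dy":0,"dz":0,"claw":0}
    - {"ax":0,"ay":0,"az":-7,"dx":0,"dy":0,"dz":0,"claw":0}
    - {"ax":0,"ay":0,"az":-7,"dx":0,"dy":0,"dz":0,"claw":0}
    - {"ax":0,"ay":0,"az":-7,"dx":0,"dy":0,"dz":0,"claw":0}
    - {"ax":0,"ay":0,"az":-4.7,"dx":0,"dy":0,"dz":0,"claw":0}
    - {"ax":0,"ay":0,"az":0,"dx":0,"dy":0,"dz":0,"claw":0}

```text
time_s: 15.35
tcp_pos: [0.6426, -0.1262, 0.1375]
ee_rot: [[-0.927, -0.375, 0.001], [-0.375, 0.927, -0.0], [-0.001, -0.001, -1.0]]
wrist_force: [0.3, -0.6, -1.9]
gripper_width: 0.457
gripper_force: 30.0
```

```bash
python3 - <<'E'
from look import *
go(428.3,-338.2,22,112)
T=pickle.load(open('top0.pkl','rb'));p=cloud(T)[(mask(T,(15,40,120),(35,200,255),(440,205,470,235)))>0];print('oil',np.round(np.median(p,0),3))
E
```

```text
t 15.35 p [ 642.6 -126.2  137.5] turn [-0.03  0.06  0.02] shift [ 278.2 -116.3  115.5] w 39.8 F [ 0.3 -0.6 -1.9] gf 30.0
oil [ 0.535 -0.453  0.065]
```

>>> play_rows:
  steps:
    - {"ax":0,"ay":0,"az":0,"dx":10,"dy":-4,"dz":0,"claw":0}
    - {"ax":0,"ay":0,"az":0,"dx":20,"dy":-8,"dz":0,"claw":0}
    - {"ax":0,"ay":0,"az":0,"dx":25,"dy":-10.5,"dz":0,"claw":0}
    - {"ax":0,"ay":0,"az":0,"dx":25,"dy":-10.5,"dz":0,"claw":0}
    - {"ax":0,"ay":0,"az":0,"dx":25,"dy":-10.5,"dz":0,"claw":0}
    - {"ax":0,"ay":0,"az":0,"dx":25,"dy":-10.5,"dz":0,"claw":0}
    - {"ax":0,"ay":0,"az":0,"dx":25,"dy":-10.5,"dz":0,"claw":0}
    - {"ax":0,"ay":0,"az":0,"dx":25,"dy":-10.5,"dz":0,"claw":0}
    - {"ax":0,"ay":0,"az":0,"dx":25,"dy":-10.5,"dz":0,"claw":0}
    - {"ax":0,"ay":0,"az":0,"dx":25,"dy":-10.5,"dz":0,"claw":0}
    - {"ax":0,"ay":0,"az":0,"dx":20,"dy":-8.5,"dz":0,"claw":0}
    - {"ax":0,"ay":0,"az":0,"dx":18,"dy":-7.5,"dz":0,"claw":0}
    - {"ax":0,"ay":0,"az":0,"dx":10,"dy":-4,"dz":0,"claw":0}
    - {"ax":0,"ay":0,"az":0,"dx":0,"dy":0,"dz":15,"claw":0}
    - {"ax":0,"ay":0,"az":0,"dx":0,"dy":0,"dz":25,"claw":0}
    - {"ax":0,"ay":0,"az":0,"dx":0,"dy":0,"dz":25,"claw":0}
    - {"ax":0,"ay":0,"az":0,"dx":0,"dy":0,"dz":20,"claw":0}
    - {"ax":0,"ay":0,"az":0,"dx":0,"dy":0,"dz":10,"claw":0}
    - {"ax":0,"ay":0,"az":0,"dx":0,"dy":0,"dz":0,"claw":0}
    - {"ax":0,"ay":0,"az":0,"dx":0,"dy":0,"dz":0,"claw":0}

```text
time_s: 17.35
tcp_pos: [0.4289, -0.3383, 0.0421]
ee_rot: [[-0.927, -0.375, 0.001], [-0.375, 0.927, -0.001], [-0.001, -0.001, -1.0]]
wrist_force: [0.0, -0.4, -2.2]
gripper_width: 0.459
gripper_force: 30.0
```

```bash
python3 - <<'E'
from look import *
go(428.3,-338.2,21,112)
grab('side','s5'); f=cv2.imread('pics/s5.png'); cv2.imwrite('pics/s5c.png',cv2.resize(f[170:290,270:430],None,fx=4,fy=4))
E
```

```text
t 17.35 p [ 428.9 -338.3   42.1] turn [-0.07  0.04  0.04] shift [ 0.6  0.3 21.1] w 39.9 F [ 0.  -0.4 -2.2] gf 30.0
```

View pics/s5c.png

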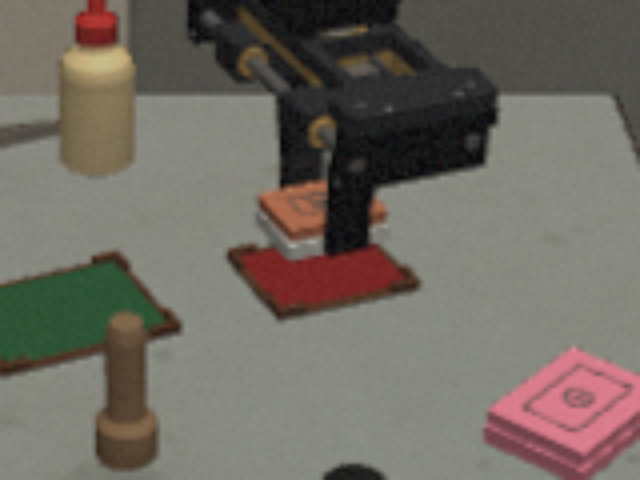

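The copper die hangs level and square above the red tray (crop ~(325,215)), clear of the bottle and the pink block. Lowering.

>>> play_rows:
  steps:
    - {"ax":0,"ay":0,"az":0,"dx":0.5,"dy":0.2,"dz":8,"claw":0}
    - {"ax":0,"ay":0,"az":0,"dx":0,"dy":0,"dz":6,"claw":0}
    - {"ax":0,"ay":0,"az":0,"dx":0,"dy":0,"dz":3,"claw":0}
    - {"ax":0,"ay":0,"az":0,"dx":0,"dy":0,"dz":2,"claw":0}
    - {"ax":0,"ay":0,"az":0,"dx":0,"dy":0,"dz":1,"claw":0}
    - {"ax":0,"ay":0,"az":0,"dx":0,"dy":0,"dz":0,"claw":0}
    - {"ax":0,"ay":0,"az":0,"dx":0,"dy":0,"dz":0,"claw":0}

```text
time_s: 18.1
tcp_pos: [0.4279, -0.338, 0.0215]
ee_rot: [[-0.927, -0.375, 0.0], [-0.375, 0.927, -0.0], [-0.0, -0.0, -1.0]]
wrist_force: [-0.0, 0.6, -2.4]
gripper_width: 0.458
gripper_force: 30.0
```

>>> play_rows:
  steps:
    - {"ax":0,"ay":0,"az":0,"dx":0,"dy":0,"dz":0.7,"claw":0}
    - {"ax":0,"ay":0,"az":0,"dx":0,"dy":0,"dz":0.4,"claw":0}
    - {"ax":0,"ay":0,"az":0,"dx":0,"dy":0,"dz":0,"claw":0}
    - {"ax":0,"ay":0,"az":0,"dx":0,"dy":0,"dz":0,"claw":43}
    - {"ax":0,"ay":0,"az":0,"dx":0,"dy":0,"dz":0,"claw":50}
    - {"ax":0,"ay":0,"az":0,"dx":0,"dy":0,"dz":0,"claw":65}
    - {"ax":0,"ay":0,"az":0,"dx":0,"dy":0,"dz":0,"claw":70}
    - {"ax":0,"ay":0,"az":0,"dx":0,"dy":0,"dz":0,"claw":70}
    - {"ax":0,"ay":0,"az":0,"dx":0,"dy":0,"dz":0,"claw":70}
    - {"ax":0,"ay":0,"az":0,"dx":0,"dy":0,"dz":-10,"claw":87}
    - {"ax":0,"ay":0,"az":0,"dx":0,"dy":0,"dz":-25,"claw":87}
    - {"ax":0,"ay":0,"az":0,"dx":0,"dy":0,"dz":-30,"claw":87}
    - {"ax":0,"ay":0,"az":0,"dx":0,"dy":0,"dz":-40,"claw":87}
    - {"ax":0,"ay":0,"az":0,"dx":0,"dy":0,"dz":-40,"claw":87}
    - {"ax":0,"ay":0,"az":0,"dx":0,"dy":0,"dz":-30,"claw":87}
    - {"ax":0,"ay":0,"az":0,"dx":0,"dy":0,"dz":0,"claw":87}

```text
time_s: 19.7
tcp_pos: [0.4302, -0.3394, 0.2014]
ee_rot: [[-0.927, -0.376, 0.01], [-0.376, 0.927, -0.006], [-0.007, -0.009, -1.0]]
wrist_force: [0.8, 0.3, -0.2]
gripper_width: 1.001
gripper_force: 0.0
```

```bash
python3 - <<'E'
from look import *
S=grab('side','s6'); b=(310,205,390,260)
m=mask(S,(2,110,120),(14,190,255),b); print('copper side',rect(S,m,.021)); p=cloud(S)[m>0]; print(np.round(np.percentile(p[:,2],[10,50,90])*1000,1))
go(683,-147,195,63)
E
```

```text
copper side (427.8, -335.1, 52.7, 38.7, 22.6)
[18.7 20.1 21.9]
t 19.75 p [ 428.8 -338.5  198.5] turn [-0.14  0.37 49.04] shift [-139.5  286.     3.5] w 86.8 F [-0.7 -0.2 -0.8] gf 0.0
```

The copper die lies flat in the red tray: top at 20–21 mm, 22.6° against the tray's 22°. Next, the brass die.

>>> play_rows:
  steps:
    - {"ax":0,"ay":0,"az":7,"dx":0,"dy":0,"dz":0,"claw":87}
    - {"ax":0,"ay":0,"az":7,"dx":0,"dy":0,"dz":0,"claw":87}
    - {"ax":0,"ay":0,"az":7,"dx":0,"dy":0,"dz":0,"claw":87}
    - {"ax":0,"ay":0,"az":7,"dx":0,"dy":0,"dz":0,"claw":87}
    - {"ax":0,"ay":0,"az":7,"dx":0,"dy":0,"dz":0,"claw":87}
    - {"ax":0,"ay":0,"az":7,"dx":0,"dy":0,"dz":0,"claw":87}
    - {"ax":0,"ay":0,"az":7,"dx":0,"dy":0,"dz":0,"claw":87}
    - {"ax":0,"ay":0,"az":0,"dx":-14,"dy":28,"dz":0,"claw":87}
    - {"ax":0,"ay":0,"az":0,"dx":-14,"dy":28,"dz":0,"claw":87}
    - {"ax":0,"ay":0,"az":0,"dx":-14,"dy":28,"dz":0,"claw":87}
    - {"ax":0,"ay":0,"az":0,"dx":-14,"dy":28,"dz":0,"claw":87}
    - {"ax":0,"ay":0,"az":0,"dx":-14,"dy":28,"dz":0,"claw":87}
    - {"ax":0,"ay":0,"az":0,"dx":-14,"dy":29,"dz":0,"claw":87}
    - {"ax":0,"ay":0,"az":0,"dx":-14,"dy":29,"dz":0,"claw":87}
    - {"ax":0,"ay":0,"az":0,"dx":-14,"dy":29,"dz":0,"claw":87}
    - {"ax":0,"ay":0,"az":0,"dx":-14,"dy":29,"dz":0,"claw":87}
    - {"ax":0,"ay":0,"az":0,"dx":-14,"dy":29,"dz":0,"claw":87}
    - {"ax":0,"ay":0,"az":0,"dx":0,"dy":0,"dz":0,"claw":87}
    - {"ax":0,"ay":0,"az":0,"dx":0,"dy":0,"dz":0,"claw":87}

```text
time_s: 21.65
tcp_pos: [0.6812, -0.1469, 0.1933]
ee_rot: [[-0.892, 0.453, -0.004], [0.453, 0.892, 0.0], [0.003, -0.001, -1.0]]
wrist_force: [0.4, -0.5, 0.5]
gripper_width: 0.999
gripper_force: 0.0
```

```bash
python3 - <<'E'
from look import *
W=grab('wrist','w7'); b=(240,40,400,230)
m=mask(W,(16,80,80),(32,255,255),b); print('brass',rect(W,m,.036)); p=cloud(W)[m>0]; print('h',np.round(np.percentile(p[:,2],[10,50,90])*1000,1))
r=cloud(W); k=((r[...,2]>.012)&(r[...,2]<.05)).astype(np.uint8)*255; kk=np.zeros_like(k); kk[40:230,240:400]=k[40:230,240:400]; kk&=~m
kk=cv2.morphologyEx(kk|m,cv2.MORPH_OPEN,np.ones((3,3),np.uint8)); print('steel',rect(W,kk,.018))
S=grab('side','s7'); T=grab('top','t7'); ms=mask(S,(16,100,80),(30,255,255),(195,255,270,320)); mt=mask(T,(16,100,80),(30,255,255),(245,135,310,200))
print('brass side',rect(S,ms,.036),'top',rect(T,mt,.036),tri(S,cen(ms),W,cen(m)))
mc=mask(T,(2,110,120),(14,190,255),(350,240,425,315)); print('copper top',rect(T,mc,.021) if mc.any() else None)
go(641.7,-125.1,35,63)
E
```

```text
brass (641.8, -125.2, 67.3, 50.2, -27.0)
h [35.1 36.1 37. ]
steel (641.2, -124.3, 84.7, 64.4, -25.3)
brass side (641.1, -120.0, 71.9, 56.0, -27.0) top (641.3, -123.9, 68.6, 51.6, -26.4) (array([ 641.3, -124.7,   31.7]), np.float64(0.6))
copper top (428.5, -336.8, 55.2, 38.7, 21.3)
t 21.8 p [ 680.8 -148.2  194.9] turn [-0.04 -0.06 -0.02] shift [ 45.3   2.8 159.9] w 87.1 F [0.7 0.2 0.3] gf 0.0
```

>>> play_rows:
  steps:
    - {"ax":0,"ay":0,"az":0,"dx":20,"dy":1.4,"dz":0,"claw":87}
    - {"ax":0,"ay":0,"az":0,"dx":25,"dy":1.4,"dz":0,"claw":87}
    - {"ax":0,"ay":0,"az":0,"dx":0,"dy":0,"dz":25,"claw":87}
    - {"ax":0,"ay":0,"az":0,"dx":0,"dy":0,"dz":30,"claw":87}
    - {"ax":0,"ay":0,"az":0,"dx":0,"dy":0,"dz":30,"claw":87}
    - {"ax":0,"ay":0,"az":0,"dx":0,"dy":0,"dz":30,"claw":87}
    - {"ax":0,"ay":0,"az":0,"dx":0,"dy":0,"dz":20,"claw":87}
    - {"ax":0,"ay":0,"az":0,"dx":0,"dy":0,"dz":10,"claw":87}
    - {"ax":0,"ay":0,"az":0,"dx":0,"dy":0,"dz":0,"claw":87}
    - {"ax":0,"ay":0,"az":0,"dx":0,"dy":0,"dz":0,"claw":87}
    - {"ax":0,"ay":0,"az":0,"dx":0,"dy":0,"dz":0,"claw":87}

```text
time_s: 22.9
tcp_pos: [0.6439, -0.1248, 0.052]
ee_rot: [[-0.891, 0.453, 0.003], [0.453, 0.891, -0.0], [-0.003, 0.001, -1.0]]
wrist_force: [-0.0, 1.3, -0.0]
gripper_width: 1.003
gripper_force: 0.0
```

```bash
python3 - <<'E'
from look import *
go(641.7,-125,35.5,63)
E
```

```text
t 22.9 p [ 643.9 -124.8   52. ] turn [0.07 0.16 0.03] shift [ 1.9 -1.2 16.5] w 87.2 F [-0.   1.3 -0. ] gf 0.0
```

>>> play_rows:
  steps:
    - {"ax":0,"ay":0,"az":0,"dx":1.2,"dy":-0.8,"dz":8,"claw":87}
    - {"ax":0,"ay":0,"az":0,"dx":0,"dy":0,"dz":5,"claw":87}
    - {"ax":0,"ay":0,"az":0,"dx":0,"dy":0,"dz":1.5,"claw":87}
    - {"ax":0,"ay":0,"az":0,"dx":0,"dy":0,"dz":0,"claw":87}
    - {"ax":0,"ay":0,"az":0,"dx":0,"dy":0,"dz":0,"claw":87}
    - {"ax":0,"ay":0,"az":0,"dx":0,"dy":0,"dz":0,"claw":87}

```text
time_s: 23.5
tcp_pos: [0.6417, -0.1247, 0.0359]
ee_rot: [[-0.891, 0.453, 0.0], [0.453, 0.891, -0.0], [-0.0, 0.0, -1.0]]
wrist_force: [-1.2, 0.3, 0.1]
gripper_width: 0.999
gripper_force: 0.0
```

```bash
python3 - <<'E'
from look import *
go(641.7,-125,35.5,63)
E
```

```text
t 23.5 p [ 641.7 -124.7   35.9] turn [0.   0.02 0.03] shift [-0.1 -0.3  0.4] w 86.9 F [-1.2  0.3  0.1] gf 0.0
```

>>> play_rows:
  steps:
    - {"ax":0,"ay":0,"az":0,"dx":0,"dy":0,"dz":0,"claw":75}
    - {"ax":0,"ay":0,"az":0,"dx":0,"dy":0,"dz":0,"claw":65}
    - {"ax":0,"ay":0,"az":0,"dx":0,"dy":0,"dz":0,"claw":58}
    - {"ax":0,"ay":0,"az":0,"dx":0,"dy":0,"dz":0,"claw":53}
    - {"ax":0,"ay":0,"az":0,"dx":0,"dy":0,"dz":0,"claw":48}
    - {"ax":0,"ay":0,"az":0,"dx":0,"dy":0,"dz":0,"claw":30}
    - {"ax":0,"ay":0,"az":0,"dx":0,"dy":0,"dz":0,"claw":0}
    - {"ax":0,"ay":0,"az":0,"dx":0,"dy":0,"dz":0,"claw":0}
    - {"ax":0,"ay":0,"az":0,"dx":0,"dy":0,"dz":0,"claw":0}
    - {"ax":0,"ay":0,"az":0,"dx":0,"dy":0,"dz":0,"claw":0}

```text
time_s: 24.5
tcp_pos: [0.6416, -0.1247, 0.0358]
ee_rot: [[-0.891, 0.454, 0.0], [0.454, 0.891, -0.0], [-0.0, -0.0, -1.0]]
wrist_force: [0.3, -0.2, 0.4]
gripper_width: 0.588
gripper_force: 30.0
```

>>> play_rows:
  steps:
    - {"ax":0,"ay":0,"az":0,"dx":0,"dy":0,"dz":-6,"claw":0}
    - {"ax":0,"ay":0,"az":0,"dx":0,"dy":0,"dz":-12,"claw":0}
    - {"ax":0,"ay":0,"az":0,"dx":0,"dy":0,"dz":-20,"claw":0}
    - {"ax":0,"ay":0,"az":0,"dx":0,"dy":0,"dz":-25,"claw":0}
    - {"ax":0,"ay":0,"az":0,"dx":0,"dy":0,"dz":-25,"claw":0}
    - {"ax":0,"ay":0,"az":0,"dx":0,"dy":0,"dz":-12,"claw":0}
    - {"ax":0,"ay":0,"az":-4.5,"dx":0,"dy":0,"dz":0,"claw":0}
    - {"ax":0,"ay":0,"az":-7,"dx":0,"dy":0,"dz":0,"claw":0}
    - {"ax":0,"ay":0,"az":-7,"dx":0,"dy":0,"dz":0,"claw":0}
    - {"ax":0,"ay":0,"az":-7,"dx":0,"dy":0,"dz":0,"claw":0}
    - {"ax":0,"ay":0,"az":-7,"dx":0,"dy":0,"dz":0,"claw":0}
    - {"ax":0,"ay":0,"az":-7,"dx":0,"dy":0,"dz":0,"claw":0}
    - {"ax":0,"ay":0,"az":-7,"dx":0,"dy":0,"dz":0,"claw":0}
    - {"ax":0,"ay":0,"az":-5,"dx":0,"dy":0,"dz":0,"claw":0}
    - {"ax":0,"ay":0,"az":0,"dx":0,"dy":0,"dz":0,"claw":0}
    - {"ax":0,"ay":0,"az":0,"dx":0,"dy":0,"dz":0,"claw":0}

```text
time_s: 26.1
tcp_pos: [0.6411, -0.1247, 0.1354]
ee_rot: [[-0.911, -0.413, -0.001], [-0.413, 0.911, 0.0], [0.001, 0.0, -1.0]]
wrist_force: [0.0, 0.4, -4.4]
gripper_width: 0.595
gripper_force: 30.0
```

```bash
python3 - <<'E'
from look import *
go(557.3,-299.3,22,114.5)
E
```

```text
t 26.1 p [ 641.1 -124.7  135.4] turn [ 0.03 -0.04 -0.09] shift [ 148.7 -124.1  113.4] w 51.8 F [ 0.   0.4 -4.4] gf 30.0
```

>>> play_rows:
  steps:
    - {"ax":0,"ay":0,"az":0,"dx":8,"dy":-7,"dz":0,"claw":0}
    - {"ax":0,"ay":0,"az":0,"dx":16,"dy":-13,"dz":0,"claw":0}
    - {"ax":0,"ay":0,"az":0,"dx":18,"dy":-15,"dz":0,"claw":0}
    - {"ax":0,"ay":0,"az":0,"dx":18,"dy":-15,"dz":0,"claw":0}
    - {"ax":0,"ay":0,"az":0,"dx":18,"dy":-15,"dz":0,"claw":0}
    - {"ax":0,"ay":0,"az":0,"dx":18,"dy":-15,"dz":0,"claw":0}
    - {"ax":0,"ay":0,"az":0,"dx":18,"dy":-15,"dz":0,"claw":0}
    - {"ax":0,"ay":0,"az":0,"dx":16,"dy":-13,"dz":0,"claw":0}
    - {"ax":0,"ay":0,"az":0,"dx":12,"dy":-10,"dz":0,"claw":0}
    - {"ax":0,"ay":0,"az":0,"dx":6.5,"dy":-6,"dz":0,"claw":0}
    - {"ax":0,"ay":0,"az":0,"dx":0,"dy":0,"dz":15,"claw":0}
    - {"ax":0,"ay":0,"az":0,"dx":0,"dy":0,"dz":25,"claw":0}
    - {"ax":0,"ay":0,"az":0,"dx":0,"dy":0,"dz":25,"claw":0}
    - {"ax":0,"ay":0,"az":0,"dx":0,"dy":0,"dz":20,"claw":0}
    - {"ax":0,"ay":0,"az":0,"dx":0,"dy":0,"dz":8,"claw":0}
    - {"ax":0,"ay":0,"az":0,"dx":0,"dy":0,"dz":0,"claw":0}
    - {"ax":0,"ay":0,"az":0,"dx":0,"dy":0,"dz":0,"claw":0}
    - {"ax":0,"ay":0,"az":0,"dx":0,"dy":0,"dz":0,"claw":0}

```text
time_s: 27.9
tcp_pos: [0.559, -0.2995, 0.0443]
ee_rot: [[-0.91, -0.415, 0.003], [-0.415, 0.91, -0.001], [-0.002, -0.002, -1.0]]
wrist_force: [0.5, 0.2, -2.9]
gripper_width: 0.597
gripper_force: 30.0
```

```bash
python3 - <<'E'
from look import *
go(557.3,-299.3,20.8,114.5)
grab('side','s8'); f=cv2.imread('pics/s8.png'); cv2.imwrite('pics/s8c.png',cv2.resize(f[160:300,190:350],None,fx=4,fy=4))
E
```

```text
t 27.9 p [ 559.  -299.5   44.3] turn [-0.13  0.12  0.05] shift [ 1.4  0.9 23.5] w 51.9 F [ 0.5  0.2 -2.9] gf 30.0
```

View pics/s8c.png

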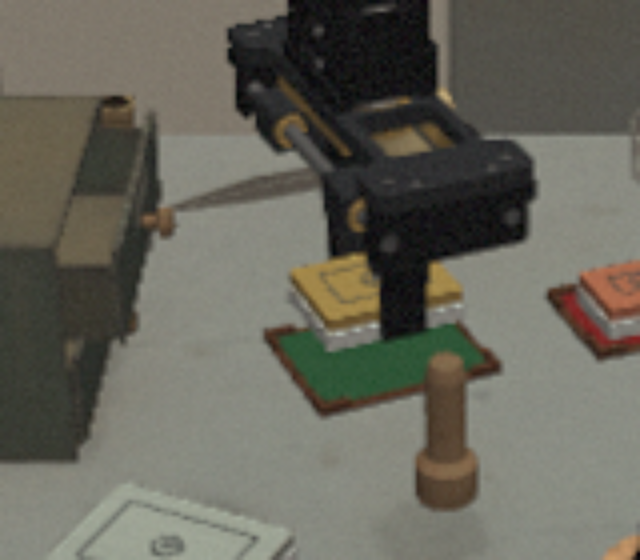

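The brass die is level over the green tray (crop ~(375,300)), clear of the drift (447,430) and the cabinet. Lowering in small steps.

>>> play_rows:
  steps:
    - {"ax":0,"ay":0,"az":0,"dx":1,"dy":0.5,"dz":9,"claw":0}
    - {"ax":0,"ay":0,"az":0,"dx":0,"dy":0,"dz":6,"claw":0}
    - {"ax":0,"ay":0,"az":0,"dx":0,"dy":0,"dz":3,"claw":0}
    - {"ax":0,"ay":0,"az":0,"dx":0,"dy":0,"dz":2,"claw":0}
    - {"ax":0,"ay":0,"az":0,"dx":0,"dy":0,"dz":0,"claw":0}
    - {"ax":0,"ay":0,"az":0,"dx":0,"dy":0,"dz":0,"claw":0}
    - {"ax":0,"ay":0,"az":0,"dx":0,"dy":0,"dz":0,"claw":0}

```text
time_s: 28.65
tcp_pos: [0.557, -0.2992, 0.023]
ee_rot: [[-0.91, -0.415, 0.0], [-0.415, 0.91, -0.0], [-0.0, -0.0, -1.0]]
wrist_force: [0.2, 0.2, -2.3]
gripper_width: 0.594
gripper_force: 30.0
```

>>> play_rows:
  steps:
    - {"ax":0,"ay":0,"az":0,"dx":0,"dy":0,"dz":1.2,"claw":0}
    - {"ax":0,"ay":0,"az":0,"dx":0,"dy":0,"dz":0.7,"claw":0}
    - {"ax":0,"ay":0,"az":0,"dx":0,"dy":0,"dz":0.4,"claw":0}
    - {"ax":0,"ay":0,"az":0,"dx":0,"dy":0,"dz":0,"claw":0}
    - {"ax":0,"ay":0,"az":0,"dx":0,"dy":0,"dz":0,"claw":0}

```text
time_s: 29.15
tcp_pos: [0.5568, -0.2992, 0.0207]
ee_rot: [[-0.91, -0.415, 0.0], [-0.415, 0.91, -0.0], [-0.0, -0.0, -1.0]]
wrist_force: [-0.6, 1.5, -1.5]
gripper_width: 0.594
gripper_force: 30.0
```

>>> play_rows:
  steps:
    - {"ax":0,"ay":0,"az":0,"dx":0,"dy":0,"dz":0.2,"claw":0}
    - {"ax":0,"ay":0,"az":0,"dx":0,"dy":0,"dz":0,"claw":55}
    - {"ax":0,"ay":0,"az":0,"dx":0,"dy":0,"dz":0,"claw":62}
    - {"ax":0,"ay":0,"az":0,"dx":0,"dy":0,"dz":0,"claw":75}
    - {"ax":0,"ay":0,"az":0,"dx":0,"dy":0,"dz":0,"claw":80}
    - {"ax":0,"ay":0,"az":0,"dx":0,"dy":0,"dz":0,"claw":80}
    - {"ax":0,"ay":0,"az":0,"dx":0,"dy":0,"dz":0,"claw":80}
    - {"ax":0,"ay":0,"az":0,"dx":0,"dy":0,"dz":-10,"claw":80}
    - {"ax":0,"ay":0,"az":0,"dx":0,"dy":0,"dz":-25,"claw":87}
    - {"ax":0,"ay":0,"az":0,"dx":0,"dy":0,"dz":-30,"claw":87}
    - {"ax":0,"ay":0,"az":0,"dx":0,"dy":0,"dz":-40,"claw":87}
    - {"ax":0,"ay":0,"az":0,"dx":0,"dy":0,"dz":-40,"claw":87}
    - {"ax":0,"ay":0,"az":0,"dx":0,"dy":0,"dz":-30,"claw":87}
    - {"ax":0,"ay":0,"az":0,"dx":0,"dy":0,"dz":0,"claw":87}
    - {"ax":0,"ay":0,"az":0,"dx":0,"dy":0,"dz":0,"claw":87}

```text
time_s: 30.65
tcp_pos: [0.5569, -0.299, 0.1966]
ee_rot: [[-0.91, -0.415, 0.002], [-0.415, 0.91, -0.0], [-0.002, -0.001, -1.0]]
wrist_force: [1.1, -1.0, -0.8]
gripper_width: 0.997
gripper_force: 0.0
```

```bash
python3 - <<'E'
from look import *
S=grab('side','s9')
m=mask(S,(16,90,80),(32,255,255),(240,215,330,275)); print('brass side',rect(S,m,.021)); p=cloud(S)[m>0]; print(np.round(np.percentile(p[:,2],[10,50,90])*1000,1))
go(683,-147,195,64.7)
E
```

```text
brass side (556.0, -292.5, 71.2, 59.4, 23.7)
[17.7 20.2 22.4]
t 30.7 p [ 556.2 -298.8  195.1] turn [ 4.000e-02 -2.000e-02  4.981e+01] shift [-4.970e+01  1.915e+02  1.000e-01] w 86.7 F [-0.9  0.4  0. ] gf 0.0
```

The brass die is flat in the green tray (top ~20 mm). Now the steel die.

>>> play_rows:
  steps:
    - {"ax":0,"ay":0,"az":7.1,"dx":0,"dy":0,"dz":0,"claw":87}
    - {"ax":0,"ay":0,"az":7.1,"dx":0,"dy":0,"dz":0,"claw":87}
    - {"ax":0,"ay":0,"az":7.1,"dx":0,"dy":0,"dz":0,"claw":87}
    - {"ax":0,"ay":0,"az":7.1,"dx":0,"dy":0,"dz":0,"claw":87}
    - {"ax":0,"ay":0,"az":7.1,"dx":0,"dy":0,"dz":0,"claw":87}
    - {"ax":0,"ay":0,"az":7.1,"dx":0,"dy":0,"dz":0,"claw":87}
    - {"ax":0,"ay":0,"az":7.1,"dx":0,"dy":0,"dz":0,"claw":87}
    - {"ax":0,"ay":0,"az":0,"dx":-7,"dy":27,"dz":0,"claw":87}
    - {"ax":0,"ay":0,"az":0,"dx":-7,"dy":27,"dz":0,"claw":87}
    - {"ax":0,"ay":0,"az":0,"dx":-7,"dy":27,"dz":0,"claw":87}
    - {"ax":0,"ay":0,"az":0,"dx":-7,"dy":27,"dz":0,"claw":87}
    - {"ax":0,"ay":0,"az":0,"dx":-7,"dy":27,"dz":0,"claw":87}
    - {"ax":0,"ay":0,"az":0,"dx":-7,"dy":28,"dz":0,"claw":87}
    - {"ax":0,"ay":0,"az":0,"dx":-8,"dy":28,"dz":0,"claw":87}
    - {"ax":0,"ay":0,"az":0,"dx":0,"dy":0,"dz":0,"claw":87}
    - {"ax":0,"ay":0,"az":0,"dx":0,"dy":0,"dz":0,"claw":87}

```text
time_s: 32.3
tcp_pos: [0.6827, -0.1469, 0.193]
ee_rot: [[-0.905, 0.424, -0.004], [0.424, 0.905, 0.0], [0.004, -0.002, -1.0]]
wrist_force: [-0.1, -0.5, -0.5]
gripper_width: 1.001
gripper_force: 0.0
```

```bash
python3 - <<'E'
from look import *
W=grab('wrist','w10'); T=grab('top','t10'); S=grab('side','s10')
r=cloud(W); q=np.zeros((480,640),bool); q[20:235,230:410]=1
q&=(np.hypot(r[...,0]-.641,r[...,1]+.124)<.07)&(W['range_z']>0)
k=((r[...,2]>.010)&(r[...,2]<.03)&q).astype(np.uint8)*255; k=cv2.morphologyEx(k,cv2.MORPH_OPEN,np.ones((3,3),np.uint8)); print('steel W range',rect(W,k,.018),np.round(np.median(r[k>0][:,2])*1000,1))
# bright plate by saturation contrast (top+side)
for n,c,b in(('W',W,(230,20,410,235)),('T',T,(245,135,310,205)),('S',S,(190,265,275,325))):
    h=cv2.cvtColor(c['frame'],cv2.COLOR_BGR2HSV); u0,v0,u1,v1=b
    m=np.zeros((480,640),np.uint8); g=h[v0:v1,u0:u1,1]; t,o=cv2.threshold(g,0,255,cv2.THRESH_BINARY_INV+cv2.THRESH_OTSU); m[v0:v1,u0:u1]=o; m=cv2.morphologyEx(m,cv2.MORPH_OPEN,np.ones((3,3),np.uint8)); print(n,t,rect(c,m,.018),np.round(cen(m),1))
b=mask(T,(16,90,80),(32,255,255),(330,170,410,250)); print('brass top',rect(T,b,.021)); b=mask(W,(16,90,80),(32,255,255),(40,60,220,230)); print('brass W',rect(W,b,.021))
go(641.3,-124.3,19,64.7)
E
```

```text
steel W range (641.2, -124.1, 84.5, 64.8, -25.3) 18.1
W 27.0 (619.8, -118.0, 177.2, 165.4, -25.1) [319.2 127.4]
T 25.0 (704.2, -172.9, 21.8, 12.2, -89.6) [304.5 137.4]
S 33.0 (643.3, -132.7, 170.1, 146.5, -87.4) [233.9 294.3]
brass top (557.0, -298.0, 68.8, 51.3, 24.9)
brass W (557.4, -297.4, 71.6, 54.1, 24.2)
t 32.45 p [ 682.4 -148.3  194.6] turn [-0.04 -0.08  0.07] shift [ 47.5   4.1 175.6] w 86.8 F [0.1 0.5 0.2] gf 0.0
```

View pics/w10.png

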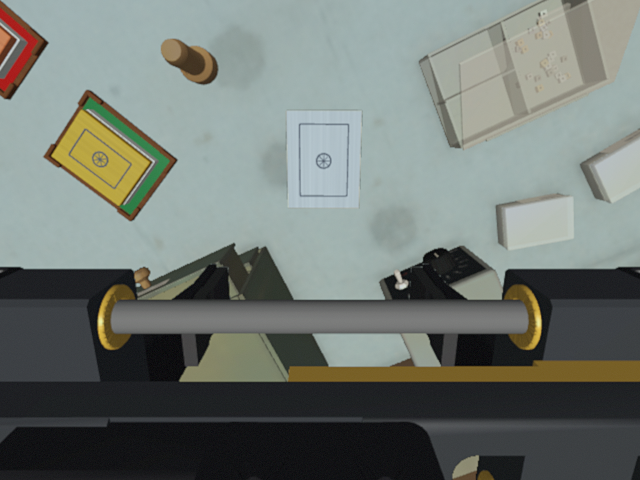

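The wrist view shows the steel die alone at (323,158), the brass die inside the green tray lips at (110,155), and the clear box about 60 px to the right of the steel die.

>>> play_rows:
  steps:
    - {"ax":0,"ay":0,"az":0,"dx":22,"dy":2,"dz":0,"claw":87}
    - {"ax":0,"ay":0,"az":0,"dx":25,"dy":1.5,"dz":0,"claw":87}
    - {"ax":0,"ay":0,"az":0,"dx":0,"dy":0,"dz":25,"claw":87}
    - {"ax":0,"ay":0,"az":0,"dx":0,"dy":0,"dz":30,"claw":87}
    - {"ax":0,"ay":0,"az":0,"dx":0,"dy":0,"dz":30,"claw":87}
    - {"ax":0,"ay":0,"az":0,"dx":0,"dy":0,"dz":30,"claw":87}
    - {"ax":0,"ay":0,"az":0,"dx":0,"dy":0,"dz":20,"claw":87}
    - {"ax":0,"ay":0,"az":0,"dx":0,"dy":0,"dz":15,"claw":87}
    - {"ax":0,"ay":0,"az":0,"dx":0,"dy":0,"dz":8,"claw":87}
    - {"ax":0,"ay":0,"az":0,"dx":0,"dy":0,"dz":0,"claw":87}
    - {"ax":0,"ay":0,"az":0,"dx":0,"dy":0,"dz":0,"claw":87}
    - {"ax":0,"ay":0,"az":0,"dx":0,"dy":0,"dz":0,"claw":87}

```text
time_s: 33.65
tcp_pos: [0.6431, -0.1245, 0.0386]
ee_rot: [[-0.905, 0.425, 0.003], [0.425, 0.905, -0.0], [-0.002, 0.001, -1.0]]
wrist_force: [0.7, -0.3, 0.4]
gripper_width: 1.001
gripper_force: 0.0
```

```bash
python3 - <<'E'
from look import *
go(641.2,-124.2,20,64.7)
E
```

```text
t 33.65 p [ 643.1 -124.5   38.6] turn [0.05 0.14 0.14] shift [ 1.8 -0.6 18.6] w 87.1 F [ 0.7 -0.3  0.4] gf 0.0
```

>>> play_rows:
  steps:
    - {"ax":0,"ay":0,"az":0,"dx":1.2,"dy":-0.5,"dz":9,"claw":87}
    - {"ax":0,"ay":0,"az":0,"dx":0,"dy":0,"dz":5,"claw":87}
    - {"ax":0,"ay":0,"az":0,"dx":0,"dy":0,"dz":2.5,"claw":87}
    - {"ax":0,"ay":0,"az":0,"dx":0,"dy":0,"dz":0,"claw":87}
    - {"ax":0,"ay":0,"az":0,"dx":0,"dy":0,"dz":0,"claw":87}
    - {"ax":0,"ay":0,"az":0,"dx":0,"dy":0,"dz":0,"claw":87}

```text
time_s: 34.25
tcp_pos: [0.6411, -0.1243, 0.0209]
ee_rot: [[-0.905, 0.425, 0.0], [0.425, 0.905, -0.0], [-0.0, 0.0, -1.0]]
wrist_force: [-0.2, -0.2, -0.2]
gripper_width: 0.999
gripper_force: 0.0
```

>>> play_rows:
  steps:
    - {"ax":0,"ay":0,"az":0,"dx":0,"dy":0,"dz":0,"claw":80}
    - {"ax":0,"ay":0,"az":0,"dx":0,"dy":0,"dz":0,"claw":73}
    - {"ax":0,"ay":0,"az":0,"dx":0,"dy":0,"dz":0,"claw":68}
    - {"ax":0,"ay":0,"az":0,"dx":0,"dy":0,"dz":0,"claw":63}
    - {"ax":0,"ay":0,"az":0,"dx":0,"dy":0,"dz":0,"claw":40}
    - {"ax":0,"ay":0,"az":0,"dx":0,"dy":0,"dz":0,"claw":0}
    - {"ax":0,"ay":0,"az":0,"dx":0,"dy":0,"dz":0,"claw":0}
    - {"ax":0,"ay":0,"az":0,"dx":0,"dy":0,"dz":0,"claw":0}
    - {"ax":0,"ay":0,"az":0,"dx":0,"dy":0,"dz":0,"claw":0}

```text
time_s: 35.15
tcp_pos: [0.6411, -0.1242, 0.0208]
ee_rot: [[-0.905, 0.425, 0.0], [0.425, 0.905, -0.0], [-0.0, 0.0, -1.0]]
wrist_force: [0.3, 0.8, -0.7]
gripper_width: 0.753
gripper_force: 30.0
```

>>> play_rows:
  steps:
    - {"ax":0,"ay":0,"az":0,"dx":0,"dy":0,"dz":-6,"claw":0}
    - {"ax":0,"ay":0,"az":0,"dx":0,"dy":0,"dz":-12,"claw":0}
    - {"ax":0,"ay":0,"az":0,"dx":0,"dy":0,"dz":-20,"claw":0}
    - {"ax":0,"ay":0,"az":0,"dx":0,"dy":0,"dz":-25,"claw":0}
    - {"ax":0,"ay":0,"az":0,"dx":0,"dy":0,"dz":-25,"claw":0}
    - {"ax":0,"ay":0,"az":0,"dx":0,"dy":0,"dz":-20,"claw":0}
    - {"ax":0,"ay":0,"az":0,"dx":0,"dy":0,"dz":-12,"claw":0}
    - {"ax":0,"ay":0,"az":-4,"dx":0,"dy":0,"dz":0,"claw":0}
    - {"ax":0,"ay":0,"az":-6,"dx":0,"dy":0,"dz":0,"claw":0}
    - {"ax":0,"ay":0,"az":-5,"dx":0,"dy":0,"dz":0,"claw":0}
    - {"ax":0,"ay":0,"az":-2.6,"dx":0,"dy":0,"dz":0,"claw":0}
    - {"ax":0,"ay":0,"az":0,"dx":0,"dy":0,"dz":0,"claw":0}
    - {"ax":0,"ay":0,"az":0,"dx":0,"dy":0,"dz":0,"claw":0}

```text
time_s: 36.45
tcp_pos: [0.6405, -0.1244, 0.1404]
ee_rot: [[-0.991, 0.133, -0.001], [0.133, 0.991, 0.0], [0.001, -0.0, -1.0]]
wrist_force: [0.8, -0.1, -3.6]
gripper_width: 0.754
gripper_force: 30.0
```

```bash
python3 - <<'E'
from look import *
go(482.4,34.0,24,82.4)
E
```

```text
t 36.45 p [ 640.5 -124.4  140.4] turn [-0.01 -0.06 -0.04] shift [177.7 136.1 116.4] w 65.6 F [ 0.8 -0.1 -3.6] gf 30.0
```

>>> play_rows:
  steps:
    - {"ax":0,"ay":0,"az":0,"dx":8,"dy":6,"dz":0,"claw":0}
    - {"ax":0,"ay":0,"az":0,"dx":16,"dy":12,"dz":0,"claw":0}
    - {"ax":0,"ay":0,"az":0,"dx":20,"dy":15.5,"dz":0,"claw":0}
    - {"ax":0,"ay":0,"az":0,"dx":22,"dy":17,"dz":0,"claw":0}
    - {"ax":0,"ay":0,"az":0,"dx":22,"dy":17,"dz":0,"claw":0}
    - {"ax":0,"ay":0,"az":0,"dx":22,"dy":17,"dz":0,"claw":0}
    - {"ax":0,"ay":0,"az":0,"dx":22,"dy":17,"dz":0,"claw":0}
    - {"ax":0,"ay":0,"az":0,"dx":20,"dy":15.5,"dz":0,"claw":0}
    - {"ax":0,"ay":0,"az":0,"dx":16,"dy":12,"dz":0,"claw":0}
    - {"ax":0,"ay":0,"az":0,"dx":9,"dy":7,"dz":0,"claw":0}
    - {"ax":0,"ay":0,"az":0,"dx":0,"dy":0,"dz":15,"claw":0}
    - {"ax":0,"ay":0,"az":0,"dx":0,"dy":0,"dz":25,"claw":0}
    - {"ax":0,"ay":0,"az":0,"dx":0,"dy":0,"dz":25,"claw":0}
    - {"ax":0,"ay":0,"az":0,"dx":0,"dy":0,"dz":20,"claw":0}
    - {"ax":0,"ay":0,"az":0,"dx":0,"dy":0,"dz":8,"claw":0}
    - {"ax":0,"ay":0,"az":0,"dx":0,"dy":0,"dz":0,"claw":0}
    - {"ax":0,"ay":0,"az":0,"dx":0,"dy":0,"dz":0,"claw":0}
    - {"ax":0,"ay":0,"az":0,"dx":0,"dy":0,"dz":0,"claw":0}

```text
time_s: 38.25
tcp_pos: [0.4844, 0.0341, 0.0489]
ee_rot: [[-0.991, 0.132, 0.003], [0.132, 0.991, 0.001], [-0.002, 0.001, -1.0]]
wrist_force: [-0.2, -0.3, -3.7]
gripper_width: 0.76
gripper_force: 30.0
```

```bash
python3 - <<'E'
from look import *
go(482.4,34.0,23.8,82.4)
grab('side','s11'); f=cv2.imread('pics/s11.png'); cv2.imwrite('pics/s11c.png',cv2.resize(f[240:420,230:430],None,fx=3,fy=3))
E
```

```text
t 38.25 p [484.4  34.1  48.9] turn [0.06 0.14 0.04] shift [ 1.9 -0.4 25.1] w 66.1 F [-0.2 -0.3 -3.7] gf 30.0
```

View pics/s11c.png

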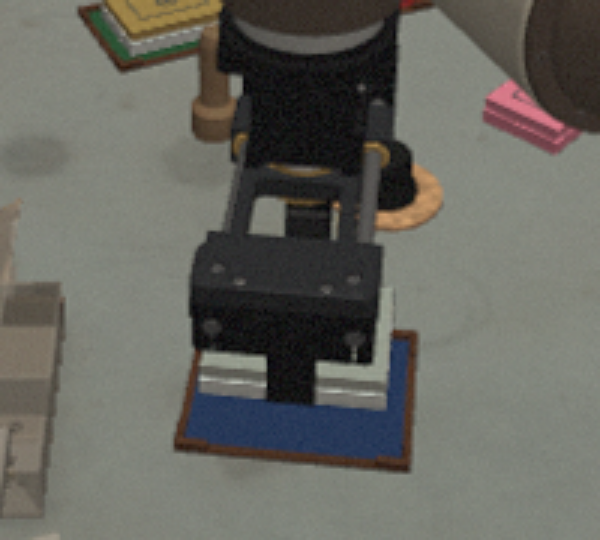

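The steel die hangs square over the blue tray (crop ~(295,370)); the loupe on its mat (390,175) and the drift are clear. Lowering.

>>> play_rows:
  steps:
    - {"ax":0,"ay":0,"az":0,"dx":1,"dy":-0.2,"dz":9,"claw":0}
    - {"ax":0,"ay":0,"az":0,"dx":0,"dy":0,"dz":7,"claw":0}
    - {"ax":0,"ay":0,"az":0,"dx":0,"dy":0,"dz":3.5,"claw":0}
    - {"ax":0,"ay":0,"az":0,"dx":0,"dy":0,"dz":2,"claw":0}
    - {"ax":0,"ay":0,"az":0,"dx":0,"dy":0,"dz":0,"claw":0}
    - {"ax":0,"ay":0,"az":0,"dx":0,"dy":0,"dz":0,"claw":0}
    - {"ax":0,"ay":0,"az":0,"dx":0,"dy":0,"dz":0,"claw":0}

```text
time_s: 39.0
tcp_pos: [0.4826, 0.0338, 0.0264]
ee_rot: [[-0.991, 0.132, 0.0], [0.132, 0.991, 0.0], [-0.0, 0.0, -1.0]]
wrist_force: [-0.4, -0.2, -3.7]
gripper_width: 0.752
gripper_force: 30.0
```

>>> play_rows:
  steps:
    - {"ax":0,"ay":0,"az":0,"dx":0,"dy":0,"dz":1.3,"claw":0}
    - {"ax":0,"ay":0,"az":0,"dx":0,"dy":0,"dz":0.8,"claw":0}
    - {"ax":0,"ay":0,"az":0,"dx":0,"dy":0,"dz":0.4,"claw":0}
    - {"ax":0,"ay":0,"az":0,"dx":0,"dy":0,"dz":0,"claw":0}
    - {"ax":0,"ay":0,"az":0,"dx":0,"dy":0,"dz":0,"claw":0}

```text
time_s: 39.5
tcp_pos: [0.4824, 0.0337, 0.0237]
ee_rot: [[-0.991, 0.132, 0.0], [0.132, 0.991, -0.0], [-0.0, -0.0, -1.0]]
wrist_force: [0.5, 0.0, -3.5]
gripper_width: 0.753
gripper_force: 30.0
```

>>> play_rows:
  steps:
    - {"ax":0,"ay":0,"az":0,"dx":0,"dy":0,"dz":0.2,"claw":0}
    - {"ax":0,"ay":0,"az":0,"dx":0,"dy":0,"dz":0,"claw":69}
    - {"ax":0,"ay":0,"az":0,"dx":0,"dy":0,"dz":0,"claw":75}
    - {"ax":0,"ay":0,"az":0,"dx":0,"dy":0,"dz":0,"claw":87}
    - {"ax":0,"ay":0,"az":0,"dx":0,"dy":0,"dz":0,"claw":87}
    - {"ax":0,"ay":0,"az":0,"dx":0,"dy":0,"dz":0,"claw":87}
    - {"ax":0,"ay":0,"az":0,"dx":0,"dy":0,"dz":0,"claw":87}
    - {"ax":0,"ay":0,"az":0,"dx":0,"dy":0,"dz":-10,"claw":87}
    - {"ax":0,"ay":0,"az":0,"dx":0,"dy":0,"dz":-25,"claw":87}
    - {"ax":0,"ay":0,"az":0,"dx":0,"dy":0,"dz":-35,"claw":87}
    - {"ax":0,"ay":0,"az":0,"dx":0,"dy":0,"dz":-40,"claw":87}
    - {"ax":0,"ay":0,"az":0,"dx":0,"dy":0,"dz":-40,"claw":87}
    - {"ax":0,"ay":0,"az":0,"dx":0,"dy":0,"dz":-30,"claw":87}
    - {"ax":0,"ay":0,"az":0,"dx":-25,"dy":0,"dz":0,"claw":87}
    - {"ax":0,"ay":0,"az":0,"dx":-30,"dy":0,"dz":0,"claw":87}
    - {"ax":0,"ay":0,"az":0,"dx":0,"dy":0,"dz":0,"claw":87}
    - {"ax":0,"ay":0,"az":0,"dx":0,"dy":0,"dz":0,"claw":87}
    - {"ax":0,"ay":0,"az":0,"dx":0,"dy":0,"dz":0,"claw":87}

```text
time_s: 41.3
tcp_pos: [0.536, 0.0264, 0.2035]
ee_rot: [[-0.991, 0.132, -0.001], [0.132, 0.991, -0.0], [0.001, -0.0, -1.0]]
wrist_force: [-0.7, 1.1, 0.6]
gripper_width: 0.996
gripper_force: 0.0
```

```bash
python3 - <<'E'
from look import *
W=grab('wrist','w12'); S=grab('side','s12'); go(482.4,34,200,82.4)
r=cloud(W); k=((r[...,2]>.013)&(r[...,2]<.03)&(np.hypot(r[...,0]-.482,r[...,1]-.034)<.07)&(W['range_z']>0)).astype(np.uint8)*255
k=cv2.morphologyEx(k,cv2.MORPH_OPEN,np.ones((3,3),np.uint8)); print('steel',rect(W,k,.021),np.round(np.percentile(r[k>0][:,2],[10,50,90])*1000,1))
E
```

```text
t 41.4 p [536.1  26.5 203.7] turn [-0.01 -0.02  0.05] shift [54.2  0.3  3.7] w 86.9 F [-0.  -0.  -0.4] gf 0.0
steel (482.6, 33.6, 84.6, 64.8, -7.7) [20.1 21.1 22. ]
```

View pics/s12.png

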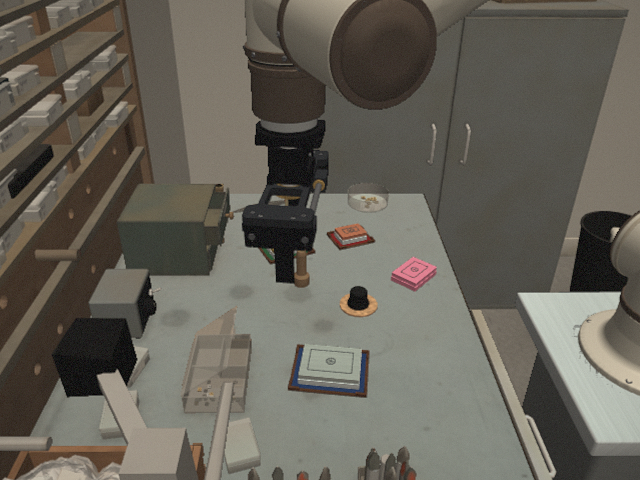

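The steel die sits centred in the blue tray at (330,367). Copper is in the red tray (351,235), the loupe stands upright on the mat (358,298), and the drift is upright at (302,268).

```bash
python3 -c "
from station import *
print(finish_job())"
```

```text
the job is handed in; nothing more can be done
None
```

The job is handed in at about 41 s of the 106 s allowed: in the order asked, the loupe is upright on the cork mat and the copper, brass and steel dies lie flat, face up, in the red, green and blue trays; the drift was seen still standing, while the oil bottle was hidden behind the gripper in the last picture, though no move came near it.

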